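# Make up the blanked tube fittings in the nest and start their leak test

## Robot

A 6-joint arm with a two-finger parallel gripper is mounted at the origin on the work surface. World frame = base frame: x ahead of the robot, y to its left, z up, the work surface at z = 0. Lengths are in mm, angles in rad, forces in N, time in s.
With the tool pointing down it reaches from about 325 to 775 mm from the base axis. Payload 5.5 kg.
Tool frame: the origin (TCP) lies between the finger pads; the fingertips stand 19 mm ahead of it and the grasp point (between the pads) is the TCP (env.nose_length is the distance from the TCP to the fingertips, in mm); y points along the fingers, z is the direction in which the jaws open and shut, and the axes are right-handed (so a half turn about y gives the same grasp; the last joint's range is limited). The gripper opens to 88 mm and grips with 3 to 60 N. Pads are 20 mm wide; open, the fingers measure 115 mm over their backs; the gripper's body (75 mm by 178 mm) begins 61 mm behind the grasp point.
Start: joints at [1.135, 0.091, 1.231, -0, 1.82, -0.057], TCP at [221.889, 557.478, 241.631] pointing down, gripper open.
Joint ranges: [-2.87, 2.87], [-0.86, 2.18], [0.17, 2.46], [-1.51, 4.65], [0.06, 2.69], [-2.65, 2.65]. Speed limits (rad/s): [2.57, 2.57, 3.01, 3.14, 3.14, 3.14].

## Interface

Orientations are given as a unit quaternion [x, y, z, w].
In Python, from station import env gives the robot as it stands.
- The arm moves only by the shell command python3 -m handwheel 'ROWS' [OPENING] [FORCE]. ROWS is a JSON object of lists of equal length, an entry for each row: "offset": the shift along the tool's x, y, z in mm, a list of three; "turn": the turn about the tool's y in rad. A call has 1 to 20 rows; each row is the pose to reach, as a shift and turn from the pose measured when the call began, along the tool's axes at that moment; what a row does not reach only later rows make up. A row lasts 1/8 s, in which the tool goes at most 62.5 mm and 10.7 degrees, less where a joint would pass 70% of its speed; a pose out of reach is approached as far as the arm can. A call with a gripper value outside its range is refused whole. OPENING is the finger opening in mm, from 0 to 87.8, set as the call begins (- or left out, the last holds). The fingers move at their own pace and stop on an object; FORCE is the grip in N (left out, the last holds). Time passes only in rows, so rows that repeat a pose let the fingers close. It gives the time, the measured TCP pose, the force and the opening at its end, in the units of the state.
- env.read_state(): the state, without advancing time (a new reading comes with each control period).
- env.camera(name): name is "scene" or "top" or "wrist"; returns the picture (400x640x3 uint8, red, green, blue); there is no depth.
- env.camera_params(name): a dict with "vfov" (degrees; the focal length in pixels is half the picture's height over the tangent of half this angle, whatever the lens; pixels are square), "cx", "cy" (the principal point, pixels), "rvec" (rotation vector, rad) and "tvec" (3), from world to camera coordinates, as OpenCV has them. Camera axes: x right, y down, z forward; pixel columns grow to the right and rows downward; lengths in mm; the calibration is good to about 2 mm. The wrist camera is an equidistant fisheye: a pixel r from the principal point sees the ray r / f radians off the axis. A picture is of the moment at which its call begins: read the wrist's pose just before it. camera_params takes no time and is no camera call; for the wrist camera it gives the pose at the moment of the call.
- env.hand_in(): hands the job in, once; it reports no verdict.
The state is a dict: "time": time; "qpos": joint angles; "joint_velocities": joint speeds; "joint_torque": joint torques, N m; "position": TCP position; "ee_rot": TCP orientation; "wrist_force": force on the tool from outside, world axes, zero at the start; "torque": the same for the moment, N m; "grip_width": opening from 0.0 (shut) to 1.0 (fully open).
Only numpy, scipy, OpenCV 4.12 (cv2) and the standard library are available. Lean on these libraries where they do the work, as an engineer would, in place of code of your own. Each camera call takes 0.05 s, during which the arm holds its last target.

## Task

Get the fittings in the nest ready for their leak test: run the nut of each one down finger-tight with the gripper's fingers (clockwise from above), then with the wrench that fits turn each nut a quarter turn further, no more. Lay the wrench flat back on the tool mat, then press the tester's big round START key just until it clicks, no further, and let go; leave the fittings in their pockets and everything else alone.

Things in the scene. Friction and masses are not known exactly. Their poses are not given: they have to be found in the camera images.
- nest: Leak-test nest: aluminium block (70 x 360 mm, top face 72 mm above the bench) on a steel plate (150 x 420 x 12 mm) fixed to the bench. Origin on the bench under its centre, y along the row, z up. Four square pockets, 30 mm deep, at y = -135, -45, 45 and 135 mm, some holding a fitting; empty pockets seal themselves and need nothing.
- mat: Grey rubber tool mat, 260 (x) x 180 (y) x 3 mm, fixed flat on the bench. Origin under its centre.
- wrench: Larger of two open-ended wrenches, fits the nuts: steel, 190 mm, 0.32 kg, lying flat. Origin under the middle of its black grip sleeve (110 long, 24 wide, 18 mm high); x along the handle to the jaw, z up. Jaw centre at x = 110 mm, straight, 37.8 mm open: prongs along x from 87 to 133 mm, 15 mm wide, inner faces at y = +-18.9; throat at x = 88. Head 12 mm thick (z 0-12). Mass centre near x = 37 mm.
- tester: Leak tester, a grey desk console 200 (x) x 220 (y) x 83 mm fixed to the bench: level key deck at 46 mm height on the robot's side, raised part with a sloped display behind. Origin on the bench under its centre. Six small square keys that do nothing, and the round START key at x = -55, y = -60 mm.
- start_key_top (a point): Centre of the top face of the START key: the single large round grey key on the tester's deck (34 mm diameter, top 59 mm above the bench when not pressed).
- start_key (a joint): Travel of the START key in m, 0 = up, positive when pressed (vertically down). Tactile dome: the force rises to about 4.3 N at 1.8 mm, falls in the click to about 2.3 N at 4.2 mm, then rises again (5 N at 6 mm, 7 N at 6.8 mm; hard stop at 8 mm). It springs back when let go. The click is through at 3 mm.
- fit1: Brass tube fitting standing in pocket 1 of the nest (counted along its y), or absent; carries a compression nut, and a blanked steel stub (14 mm) stands out of the nut. Loose in the pocket but kept from turning by it. Origin under its 34 mm square body (pocket floor), z up; body top at 42 mm, nut hexagon 36 mm across flats from 50 to 72 mm, collar on it to 76, stub top at 88 mm.
- nut1 (a joint): Nut of fitting 1 on its thread, rad: negative = angle still to turn (clockwise seen from above) to finger-tight, 0 = finger-tight, where it stops. At the start -4.2 to -2.2. Turns easily (0.25 N m), sinks by a negligible amount. From above, a flat with a white paint mark faces the direction turned clockwise from the fitting's x axis by nut1 + snug1; the other flats every 60 degrees.
- snug1 (a joint): How far the nut of fitting 1 has been turned beyond finger-tight, rad, clockwise positive, 0 at the start. Needs 0.7 N m and stays where it is left.
- fit2: Brass tube fitting standing in pocket 2 of the nest (counted along its y), or absent; carries a compression nut, and a blanked steel stub (14 mm) stands out of the nut. Loose in the pocket but kept from turning by it. Origin under its 34 mm square body (pocket floor), z up; body top at 42 mm, nut hexagon 36 mm across flats from 50 to 72 mm, collar on it to 76, stub top at 88 mm.
- nut2 (a joint): Nut of fitting 2 on its thread, rad: negative = angle still to turn (clockwise seen from above) to finger-tight, 0 = finger-tight, where it stops. At the start -4.2 to -2.2. Turns easily (0.25 N m), sinks by a negligible amount. From above, a flat with a white paint mark faces the direction turned clockwise from the fitting's x axis by nut2 + snug2; the other flats every 60 degrees.
- snug2 (a joint): How far the nut of fitting 2 has been turned beyond finger-tight, rad, clockwise positive, 0 at the start. Needs 0.7 N m and stays where it is left.
- fit3: Brass tube fitting standing in pocket 3 of the nest (counted along its y), or absent; carries a compression nut, and a blanked steel stub (14 mm) stands out of the nut. Loose in the pocket but kept from turning by it. Origin under its 34 mm square body (pocket floor), z up; body top at 42 mm, nut hexagon 36 mm across flats from 50 to 72 mm, collar on it to 76, stub top at 88 mm.
- nut3 (a joint): Nut of fitting 3 on its thread, rad: negative = angle still to turn (clockwise seen from above) to finger-tight, 0 = finger-tight, where it stops. At the start -4.2 to -2.2. Turns easily (0.25 N m), sinks by a negligible amount. From above, a flat with a white paint mark faces the direction turned clockwise from the fitting's x axis by nut3 + snug3; the other flats every 60 degrees.
- snug3 (a joint): How far the nut of fitting 3 has been turned beyond finger-tight, rad, clockwise positive, 0 at the start. Needs 0.7 N m and stays where it is left.
- fit4: Brass tube fitting standing in pocket 4 of the nest (counted along its y), or absent; carries a compression nut, and a blanked steel stub (14 mm) stands out of the nut. Loose in the pocket but kept from turning by it. Origin under its 34 mm square body (pocket floor), z up; body top at 42 mm, nut hexagon 36 mm across flats from 50 to 72 mm, collar on it to 76, stub top at 88 mm.
- nut4 (a joint): Nut of fitting 4 on its thread, rad: negative = angle still to turn (clockwise seen from above) to finger-tight, 0 = finger-tight, where it stops. At the start -4.2 to -2.2. Turns easily (0.25 N m), sinks by a negligible amount. From above, a flat with a white paint mark faces the direction turned clockwise from the fitting's x axis by nut4 + snug4; the other flats every 60 degrees.
- snug4 (a joint): How far the nut of fitting 4 has been turned beyond finger-tight, rad, clockwise positive, 0 at the start. Needs 0.7 N m and stays where it is left.
- small_wrench: Bystander, to be left alone: smaller open-ended wrench, 20 mm jaw, 130 mm long, origin under its grip, lying on the bench in front of the nest.
- spare_nut: Bystander, to be left alone: loose brass nut standing flat on the bench, 36 mm across flats, 26 mm high, origin under it.
- tape_roll: Bystander, to be left alone: white roll of thread tape, 60 mm diameter, 19 mm high, origin under it.
- elbow: Bystander, to be left alone: brass elbow about 40 mm long, 30 mm high.
- marker: Bystander, to be left alone: marker pen, 140 mm long, 19 mm thick.
There are look-alikes about, which are no part of the job. What is shaped like the wrench but orange is not meant.

How it is judged (in metres and radians):
On the way, in this order (a step that is already met when the one before it is completed fails the run):
1. every nut has been run down finger-tight (value of joint each of nut1, nut2, nut3, nut4 above -0.2 rad), for 0.2 s.
2. every nut has been turned a quarter turn (+-15 degrees) beyond finger-tight (all of step 1 and value of joint snug1 between 1.31 and 1.83 rad and value of joint snug2 between 1.31 and 1.83 rad and value of joint snug3 between 1.31 and 1.83 rad and value of joint snug4 between 1.31 and 1.83 rad), for 0.2 s.
3. the wrench lies flat on the tool mat, let go (all of step 2 and x of wrench in the frame of mat between -0.13 and 0.13 m and y of wrench in the frame of mat between -0.09 and 0.09 m and height (world z) of wrench below 0.01 m and angle between wrench's own z axis and vertical below 0.12 rad and linear speed of wrench below 0.03 m/s and contact force between the fingers and wrench below 0.3 N), for 0.2 s.
4. the START key has been pressed through its click (3 mm) (value of joint start_key above 0.003 m).
At the end, for the whole second after the job is handed in: Every nut is home on its thread (within 0.2 rad) and a quarter turn, +-15 degrees, beyond finger-tight; each fitting within 10 mm of its place; the wrench flat and still on the mat, the middle of its grip within the mat; the START key has clicked and is up again (under 1 mm) (all of step 2 and x of wrench in the frame of mat between -0.13 and 0.13 m and y of wrench in the frame of mat between -0.09 and 0.09 m and height (world z) of wrench below 0.01 m and angle between wrench's own z axis and vertical below 0.12 rad and linear speed of wrench below 0.03 m/s and distance of each of fit1, fit2, fit3, fit4 from where it was at the start of the episode below 0.01 m and value of joint start_key below 0.001 m); the robot touches nothing.
It fails at once if a nut is driven beyond finger-tight (by more than 11 degrees) with the fingers, or overtightened, more than 20 degrees past the quarter turn (value of joint any of snug1, snug2, snug3, snug4 above 1.92 rad or (value of joint snug1 above 0.2 rad and velocity of joint snug1 above 0.1 rad/s and contact force between the fingers and fit1 above 2 N) or (value of joint snug2 above 0.2 rad and velocity of joint snug2 above 0.1 rad/s and contact force between the fingers and fit2 above 2 N) or (value of joint snug3 above 0.2 rad and velocity of joint snug3 above 0.1 rad/s and contact force between the fingers and fit3 above 2 N) or (value of joint snug4 above 0.2 rad and velocity of joint snug4 above 0.1 rad/s and contact force between the fingers and fit4 above 2 N)).
It fails at once if a nut is run down with the wrench while still more than half a radian from finger-tight ((value of joint nut1 below -0.5 rad and velocity of joint nut1 above 0.3 rad/s and contact force between wrench and fit1 above 1 N) or (value of joint nut2 below -0.5 rad and velocity of joint nut2 above 0.3 rad/s and contact force between wrench and fit2 above 1 N) or (value of joint nut3 below -0.5 rad and velocity of joint nut3 above 0.3 rad/s and contact force between wrench and fit3 above 1 N) or (value of joint nut4 below -0.5 rad and velocity of joint nut4 above 0.3 rad/s and contact force between wrench and fit4 above 1 N)).
It fails at once if the START key is pressed through its click while a nut has not had its quarter turn (value of joint start_key above 0.003 m and value of joint any of snug1, snug2, snug3, snug4 below 1.31 rad).
It fails at once if the START key is driven on past its click towards its stop (more than 6.8 mm, about 7 N) (value of joint start_key above 0.0068 m).
It fails at once if a bystander is pushed more than 4 cm (distance of any of small_wrench, spare_nut, tape_roll, elbow, marker from where it was at the start of the episode above 0.04 m).
Of fit1, fit2, fit3, fit4 only 2 to 3 are there at a start; the rules pass over those that are not, and their reading is None.
At some moment in a run one of wrench may be knocked a few centimetres aside while the robot is not near it.
It also fails if it takes over 210 s, if anything falls off the work surface, if the arm or the gripper's body presses on something with over 40 N, if the wrist force passes 120 N, or if a joint passes its speed limit or range.

## Working session

There is one attempt and no reset: what is moved stays moved. The work goes in short steps, Python scripts to look and compute and a shell command to move; the robot and the scene stay as the last step left them, time stands still between calls to the robot, and variables do not carry over. Pictures are saved under pics/ and viewed, and the job is handed in when it is done.

```bash
ls; mkdir -p pics
python3 - <<'E'
from station import env
import cv2
s=env.read_state()
for k,v in s.items(): print(k,v)
for n in ("scene","top","wrist"):
    print(n,env.camera_params(n))
    cv2.imwrite(f"pics/a_{n}.png",env.camera(n)[:,:,::-1])
E
```

```text
pics
time 0.0
qpos [ 1.13527219e+00  9.18418810e-02  1.23180143e+00 -1.04796476e-05
  1.81982435e+00 -5.66944029e-02]
joint_velocities [ 0.00036875  0.00044074  0.00168599 -0.00046211  0.00131813  0.00042419]
joint_torque [ 2.06821431e-03 -4.46447790e+01 -4.06459415e+01  7.01291906e-02
  2.92305218e-02 -1.64719677e-04]
position [221.79689078 557.23292296 240.56471292]
ee_rot [ 0.69510322 -0.13329594  0.13297989 -0.69381558]
wrist_force [ 0.2736901   0.95917194 -0.04062421]
torque [-0.01475353 -0.00621336 -0.06963612]
grip_width 1.0011129477835055
scene {'vfov': 49.19273474855473, 'cx': 320.2304672907823, 'cy': 197.9294837856834, 'rvec': array([ 1.30041042,  2.17921605, -0.97854427]), 'tvec': array([ 229.8821581, -188.3295693, 1319.3230186])}
top {'vfov': 48.01809858866244, 'cx': 313.50436546740957, 'cy': 201.78454149761393, 'rvec': array([ 2.18202422, -2.01529308,  0.22893173]), 'tvec': array([ -54.53727931,  422.41229468, 1251.86847967])}
wrist {'vfov': 65.70646984690485, 'cx': 320.2168087129977, 'cy': 200.47723801163824, 'rvec': array([-2.39060603, -1.62081011, -0.23562633]), 'tvec': array([-597.67113036,  -34.97272171,  390.89883275])}
```

View pics/a_scene.png

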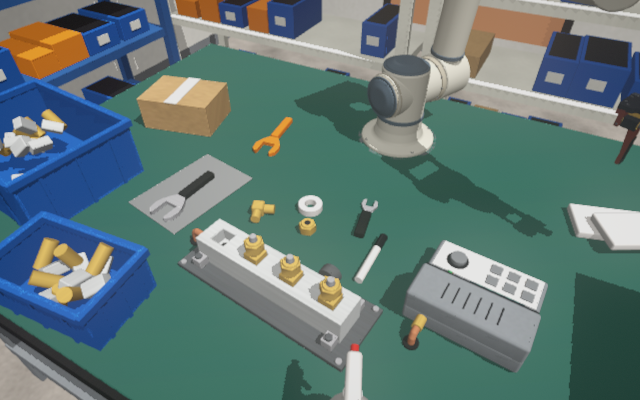

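View pics/a_top.png

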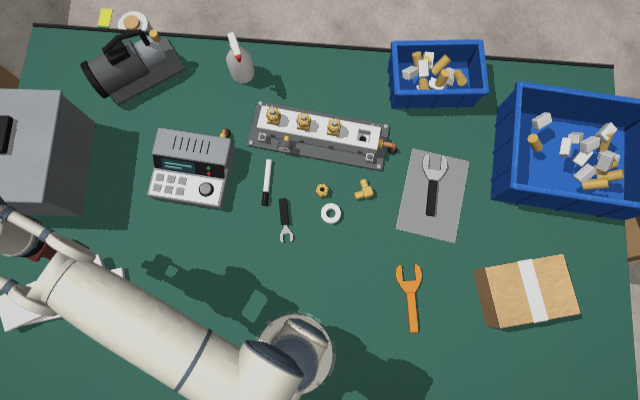

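View pics/a_wrist.png

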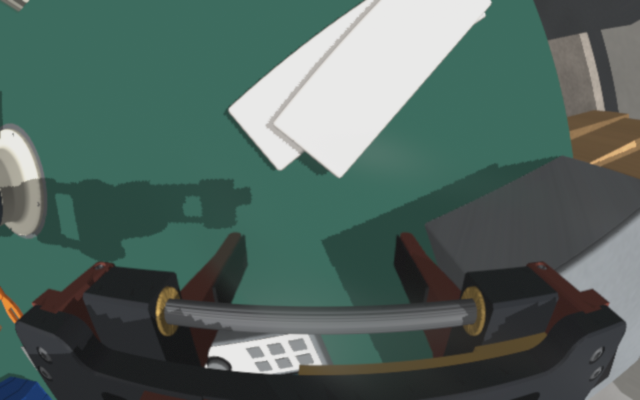

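The top view shows three brass fittings at (273,115), (304,121) and (334,127), with an empty pocket at (363,136). The grey wrench lies on the mat (head at 435,165; sleeve at 432,197) and START is at (205,188).

Things that could be mistaken for the targets:
- **Wrench:** the orange wrench at (409,298) and the small wrench at (285,220).
- **Fitting:** the spare nut at (322,190) and the elbow at (365,188).
- **Key:** the small square keys at (172,185).

I'll take the grey wrench with the black sleeve on the mat. Next I'll measure coarse positions and check a close crop.

```bash
cat > h.py <<'E'
import numpy as np, cv2
from scipy.spatial.transform import Rotation as R
from station import env
def par(n): 
    p=env.camera_params(n); p['f']=200/np.tan(np.radians(p['vfov']/2)); p['n']=n
    p['R']=R.from_rotvec(p['rvec']).as_matrix(); p['C']=-p['R'].T@np.array(p['tvec']); return p
def ray(p,uv):
    x=np.array([uv[0]-p['cx'],uv[1]-p['cy']])/p['f']
    if p['n']=='wrist':
        r=np.hypot(*x); d=np.array([*(x/r*np.sin(r) if r>0 else x),np.cos(r)])
    else: d=np.array([*x,1.])
    return p['R'].T@d
def plane(p,uv,z):
    d=ray(p,uv); return p['C']+d*(z-p['C'][2])/d[2]
def proj(p,X):
    c=p['R']@np.array(X,float)+p['tvec']
    if p['n']=='wrist':
        r=np.hypot(c[0],c[1]); th=np.arctan2(r,c[2]); q=c[:2]/max(r,1e-9)*th
    else: q=c[:2]/c[2]
    return q*p['f']+[p['cx'],p['cy']]
def shot(n,name):
    p=par(n); im=env.camera(n)[:,:,::-1].copy(); cv2.imwrite(f'pics/{name}.png',im); return p,im
def pose():
    s=env.read_state(); return np.array(s['position']),R.from_quat(s['ee_rot']),s
def goto(X,jawyaw=None):
    """print tool offset & turn to reach world X; jawyaw deg = world heading of jaw (tool z) axis"""
    P,r,s=pose(); o=r.inv().apply(np.array(X)-P); M=r.as_matrix()
    jy=np.degrees(np.arctan2(M[1,2],M[0,2])); 
    print('P',P.round(1),'jaw',jy.round(1),'q6',round(s['qpos'][5],3),'offset',o.round(1),'toolaxes z down:',M[:,1].round(3))
    if jawyaw is not None:
        d=(jawyaw-jy+90)%180-90 # ccw world deg ; tool y is down => turn = -d
        print('turn',[round(-np.radians(d+k),3) for k in (-180,0,180)])
E
python3 - <<'E'
from h import *
p=par('top')
for n,uv,z in [('f273',(273,110),130),('f304',(304,116),130),('f334',(334,123),130),('pocket',(363,136),72),('sleeve',(432,197),12),('head',(435,165),12),('start',(205,188),59),('matTL',(414,150),3),('matTR',(469,161),3),('matBR',(453,242),3),('matBL',(396,229),3),('nestTL',(258,105),72),('nestTR',(381,128),72),('spare',(322,190),26),('tape',(331,213),19),('elbow',(365,188),20)]:
    print(n,plane(p,uv,z).round(0))
goto((0,0,0),0)
im=cv2.imread('pics/a_top.png')
a=cv2.resize(im[90:180,240:400],None,fx=5,fy=5,interpolation=2); cv2.imwrite('pics/c1.png',a)
b=cv2.resize(im[140:250,385:480],None,fx=5,fy=5,interpolation=2); cv2.imwrite('pics/c2.png',b)
E
```

```text
f273 [664. 113. 130.]
f304 [653.  24. 130.]
f334 [638. -62. 130.]
pocket [ 629. -150.   72.]
sleeve [ 476. -372.   12.]
head [ 577. -379.   12.]
start [439. 294.  59.]
matTL [ 623. -316.    3.]
matTR [ 601. -485.    3.]
matBR [ 347. -438.    3.]
matBL [ 373. -270.    3.]
nestTL [702. 167.  72.]
nestTR [ 658. -202.   72.]
spare [468. -43.  26.]
tape [402. -74.  19.]
elbow [ 486. -170.   20.]
P [221.8 557.3 240.8] jaw 68.3 q6 -0.057 offset [   0.   241.7 -599.4] toolaxes z down: [-0.001 -0.001 -1.   ]
turn [np.float64(4.334), np.float64(1.192), np.float64(-1.95)]
```

View pics/c1.png

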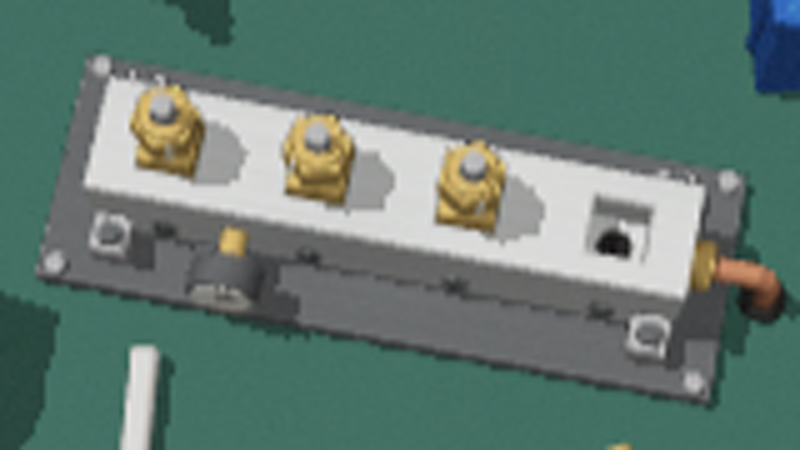

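View pics/c2.png

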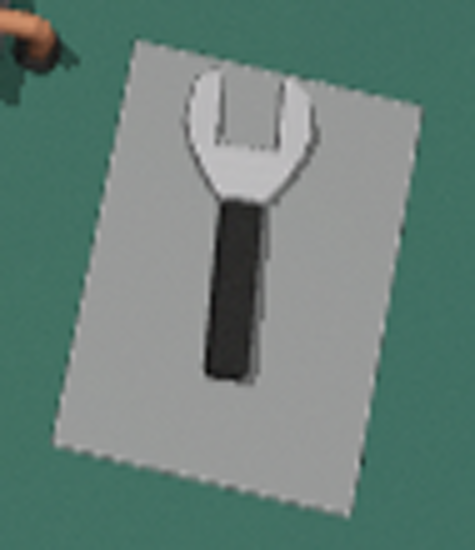

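Top measurements agree with the given sizes: fittings about 90 mm apart, nest yaw about -8.5°, mat about 260 x 170. The crop shows the grey open wrench with the black sleeve, head towards +x. There is also a gauge on the robot's side of the nest. I'll move in for a wrist view of the fittings.

Run:
```python
from h import *
goto((540,30,290),-8)
p=par('wrist'); P,r,s=pose(); print('cam in tool', r.inv().apply(p['C']-P).round(1), 'axis in tool', r.inv().apply(p['R'][2]).round(3))
```

```text
P [221.8 557.3 240.8] jaw 68.3 q6 -0.057 offset [ 490.6  -48.7 -372.3] toolaxes z down: [-0.001 -0.001 -1.   ]
turn [np.float64(4.473), np.float64(1.332), np.float64(-1.81)]
cam in tool [ -78.9 -142.    -1.2] axis in tool [ 0.289  0.957 -0.001]
```

Run:
```python
from h import *
goto((680,15,270),81.5)
```

```text
P [221.8 557.3 240.8] jaw 68.3 q6 -0.057 offset [ 626.3  -28.8 -334.4] toolaxes z down: [-0.001 -0.001 -1.   ]
turn [np.float64(2.911), np.float64(-0.23), np.float64(-3.372)]
```

```bash
python3 -m handwheel '{"offset":[[60,-10,-30],[120,-29,-60],[180,-29,-95],[235,-29,-130],[285,-29,-160],[335,-29,-190],[385,-29,-215],[435,-29,-245],[485,-29,-270],[535,-29,-295],[585,-29,-320],[626,-29,-334],[626,-29,-334],[626,-29,-334]],"turn":[0,0,-0.1,-0.2,-0.23,-0.23,-0.23,-0.23,-0.23,-0.23,-0.23,-0.23,-0.23,-0.23]}' 75 20
python3 - <<'E'
from h import *
goto((680,15,270),81.5)
shot('wrist','w1')
E
```

```text
time: 1.9
position: [679.6, 15.9, 269.8]
ee_rot: [0.706, -0.053, 0.052, -0.705]
wrist_force: [-0.1, 0.4, -0.2]
grip_width: 0.856
P [679.6  15.9 269.8] jaw 81.5 q6 -1.449 offset [ 0.5 -0.2 -0.9] toolaxes z down: [-0.002 -0.001 -1.   ]
turn [np.float64(3.141), np.float64(-0.0), np.float64(-3.142)]
```

View pics/w1.png

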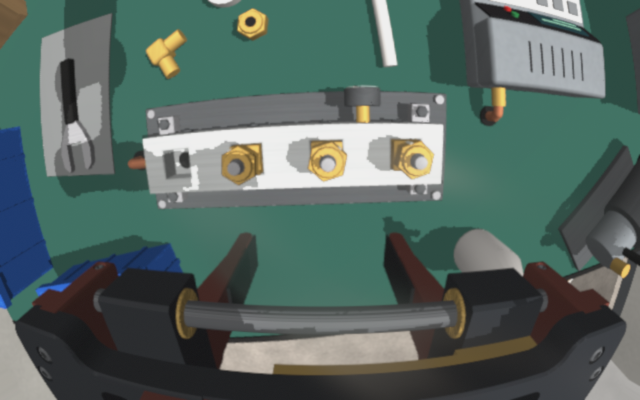

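Run:
```python
from h import *
im=cv2.imread('pics/w1.png')
cv2.imwrite('pics/w1c.png',cv2.resize(im[125:200,200:450],(800,240),interpolation=2))
a=[cv2.resize(im[135:190,c-33:c+33],(528,440),interpolation=2)[:, :] for c in (240,327,413)]
cv2.imwrite('pics/w1d.png',np.vstack([cv2.resize(np.hstack(a),(800,222))]))
```

```text
(no output)
```

View pics/w1d.png

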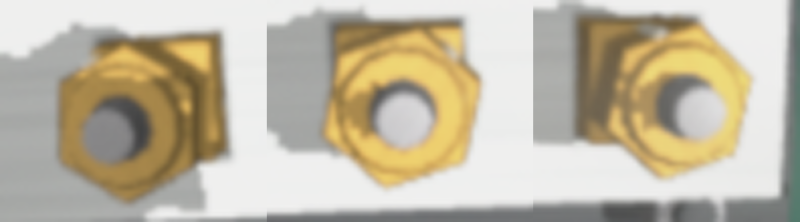

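Run:
```python
from h import *
p=par('wrist')
for uv in ((233.7,167.9),(327.9,164.2),(421.3,162.2)): print(plane(p,uv,130).round(1))
print('gauge top guesses',[plane(p,(362,90),z).round(0) for z in (30,60,90)])
print('nest block corners',[plane(p,uv,72).round(0) for uv in ((143,138),(443,124),(442,186),(152,194))])
pt=par('top'); print([plane(pt,(287,143),z).round(0) for z in (30,60,90)])
goto((640,-62,190),81.5)
```

```text
[640.8 -62.9 130. ]
[651.4  26.  130. ]
[661.5 115.  130. ]
gauge top guesses [array([583.,  80.,  30.]), array([585.,  76.,  60.]), array([586.,  72.,  90.])]
nest block corners [array([ 591., -193.,   72.]), array([632., 164.,  72.]), array([706., 158.,  72.]), array([ 662., -199.,   72.])]
[array([605.,  74.,  30.]), array([594.,  71.,  60.]), array([583.,  68.,  90.])]
P [679.4  16.5 270.5] jaw 81.5 q6 -1.449 offset [-27.4  80.6 -83.3] toolaxes z down: [-0.001 -0.001 -1.   ]
turn [np.float64(3.142), np.float64(0.001), np.float64(-3.141)]
```

```bash
python3 -m handwheel '{"offset":[[-10,25,-40],[-27,60,-83],[-27,80,-83],[-27,80,-83]],"turn":[0,0,0,0]}' 70 20
python3 - <<'E'
from h import *
p,im=shot('wrist','w2'); 
u,v=proj(p,(641,-63,118)).astype(int); print(u,v)
cv2.imwrite('pics/w2c.png',cv2.resize(im[max(0,v-60):v+60,u-70:u+70],(700,600),interpolation=2))
E
```

```text
time: 2.45
position: [639.5, -60.3, 189.7]
ee_rot: [0.705, -0.053, 0.051, -0.705]
wrist_force: [0.2, 0.1, 0.1]
grip_width: 0.8
319 222
```

View pics/w2c.png

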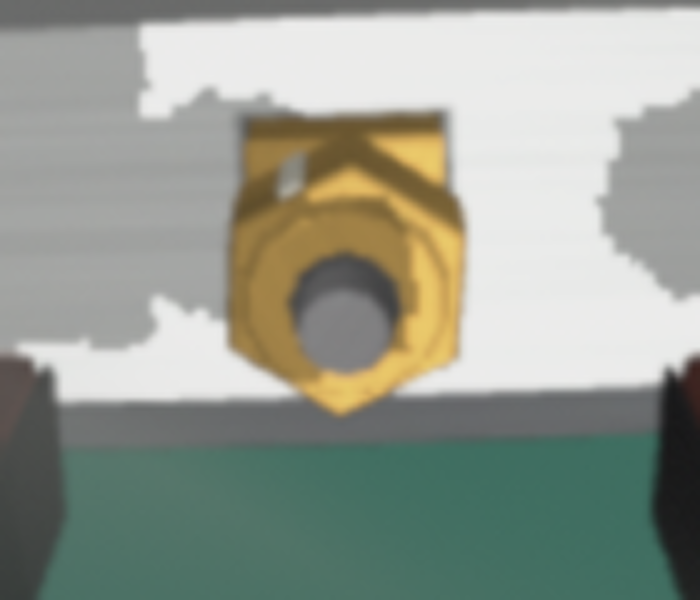

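```bash
cat >> h.py <<'E'
def hexfit(p,pts,z=114):
    W=np.array([plane(p,q,z) for q in pts])[:,:2]
    # model: c + 20.785*(cos(a+60k))
    from scipy.optimize import least_squares
    c0=W.mean(0); an=np.arctan2(*(W-c0).T[::-1]); a0=np.angle(np.exp(6j*an).mean())/6
    k=np.round((an-a0)/(np.pi/3))
    g=lambda x:(x[:2]+20.785*np.c_[np.cos(x[2]+k*np.pi/3),np.sin(x[2]+k*np.pi/3)]-W).ravel()
    r=least_squares(g,[*c0,a0]); print('hex c',r.x[:2].round(1),'flat heading mod60',round((np.degrees(r.x[2])+30)%60,1),'rms',round(np.sqrt((r.fun**2).mean()*2),2)); return r.x
E
python3 - <<'E'
from h import *
p=par('wrist')
o=lambda x,y:(249+x/5,162+y/5)
hexfit(p,[o(*q) for q in ((347,165),(232,238),(228,350),(340,415),(460,355),(463,235))])
print(plane(p,o(345,330),130))
E
```

```text
hex c [643. -64.] flat heading mod60 20.6 rms 1.06
[642.36640227 -63.69880726 130.        ]
```

Fitting A's mark is at crop (290,175), heading about 200.6°. With nest x at -6.6° that gives nut ≈ -3.62 rad, which is in range, so the nest isn't flipped. I'll turn the jaws to heading 140.6° and descend.

Run:
```python
from h import *
goto((642.7,-63.9,106.5),140.6)
```

```text
P [640.4 -60.2 191.4] jaw 81.6 q6 -1.571 offset [ 2.8 84.9 -3.3] toolaxes z down: [ 0. -0. -1.]
turn [np.float64(2.112), np.float64(-1.029), np.float64(-4.171)]
```

```bash
python3 -m handwheel '{"offset":[[3,0,-3],[3,0,-3],[3,0,-3],[3,0,-3],[3,0,-3],[3,0,-3],[3,30,-3],[3,60,-3],[3,75,-3],[3,85,-3],[3,85,-3],[3,85,-3]],"turn":[-0.18,-0.36,-0.54,-0.72,-0.9,-1.03,-1.03,-1.03,-1.03,-1.03,-1.03,-1.03]}' 65 20
python3 - <<'E'
from h import *
goto((642.7,-63.9,106.5),140.6); print(pose()[2]['wrist_force'])
shot('wrist','w3'); shot('scene','s3')
E
```

```text
time: 4.0
position: [643.6, -63.6, 107.9]
ee_rot: [0.64, 0.303, -0.302, -0.639]
wrist_force: [-0.2, -0.6, -0.3]
grip_width: 0.741
P [643.6 -63.6 107.9] jaw 140.6 q6 -2.606 offset [-0.8  1.4  0.5] toolaxes z down: [ 0.002 -0.001 -1.   ]
turn [np.float64(3.142), np.float64(0.001), np.float64(-3.141)]
[-0.1872689  -0.61459559 -0.27423321]
```

View pics/w3.png

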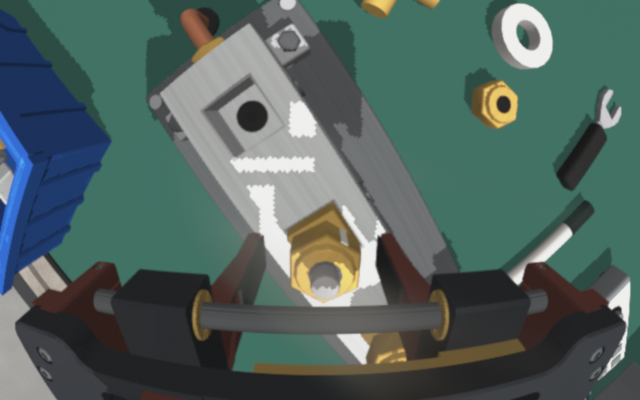

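The jaws straddle A, parallel to its flats (nut at about (325,265)). Closing on it.

```bash
python3 -m handwheel '{"offset":[[0,1,0],[0,1,0],[0,1,0],[0,1,0],[0,1,0],[0,1,0]],"turn":[0,0,0,0,0,0]}' 30 20
python3 - <<'E'
from h import *
goto((642.7,-63.9,106.5),140.6); s=pose()[2]; print(s['wrist_force'],s['torque'],s['grip_width']*88)
E
python3 -m handwheel '{"offset":[[0,0,0],[0,0,0],[0,0,0],[0,0,0],[0,0,0],[0,0,0],[0,0,0],[0,0,0],[0,0,0],[0,0,0],[0,0,0]],"turn":[0.15,0.3,0.45,0.6,0.75,0.9,1.05,1.2,1.35,1.5,1.5]}'
python3 - <<'E'
from h import *
goto((642.7,-63.9,106.5),140.6); s=pose()[2]; print(s['wrist_force'],s['torque'],s['grip_width']*88)
shot('wrist','w4')
E
```

```text
time: 4.85
position: [642.9, -63.3, 106.9]
ee_rot: [0.639, 0.303, -0.302, -0.639]
wrist_force: [-4.3, 2.9, 3.3]
grip_width: 0.412
P [642.9 -63.3 106.9] jaw 140.6 q6 -2.606 offset [-0.6  0.4 -0.2] toolaxes z down: [ 0.001 -0.    -1.   ]
turn [np.float64(3.142), np.float64(0.001), np.float64(-3.141)]
[-4.34811757  2.86493206  3.25399458] [ 0.58145327  0.9054551  -0.01624049] 36.21938842874417
time: 6.22
position: [642.2, -63.2, 106.6]
ee_rot: [0.674, -0.215, 0.214, -0.674]
wrist_force: [-3.7, 1.9, 2.8]
grip_width: 0.407
P [642.2 -63.2 106.6] jaw 54.6 q6 -1.104 offset [ 0.8  0.1 -0.3] toolaxes z down: [-0.001  0.    -1.   ]
turn [np.float64(1.641), np.float64(-1.5), np.float64(-4.642)]
[-3.74779849  1.91603189  2.77110813] [ 0.22712787  0.89266612 -0.07740309] 35.840224584505904
```

View pics/w4.png

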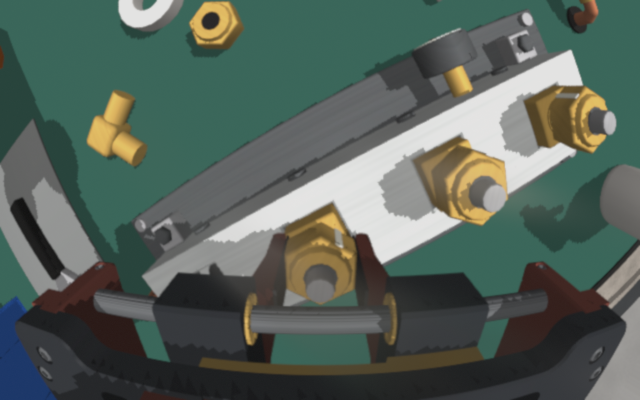

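The nut turns with the jaws: the mark at (343,240) hasn't moved relative to them. About 2.1 rad left.

```bash
python3 -m handwheel '{"offset":[[0,0,0],[0,0,0],[0,0,0],[0,0,0],[0,0,0],[0,0,0],[0,0,0],[0,0,0],[0,0,0],[0,0,0],[0,0,0],[0,0,0],[0,0,0],[0,0,0]],"turn":[0.15,0.3,0.45,0.6,0.75,0.9,1.05,1.2,1.35,1.5,1.65,1.8,1.95,1.95]}'
python3 - <<'E'
from h import *
goto((642.7,-63.9,106.5),-66.6); s=pose()[2]; print(s['wrist_force'],s['torque'],s['grip_width']*88)
E
python3 -m handwheel '{"offset":[[0,0,0],[0,0,0],[0,0,0],[0,0,0]],"turn":[0.04,0.08,0.13,0.15]}'
python3 - <<'E'
from h import *
goto((642.7,-63.9,106.5),-66.6); s=pose()[2]; print(s['wrist_force'],s['torque'],s['grip_width']*88)
E
```

```text
time: 8.02
position: [641.8, -62.8, 106.5]
ee_rot: [-0.201, 0.679, -0.678, 0.2]
wrist_force: [-4.3, 2.3, 2.1]
grip_width: 0.411
P [641.8 -62.8 106.5] jaw -57.0 q6 0.845 offset [-0.2 -0.   1.4] toolaxes z down: [-0.003  0.001 -1.   ]
turn [np.float64(3.309), np.float64(0.167), np.float64(-2.975)]
[-4.25807793  2.28806378  2.14852494] [ 0.39713223  1.18216891 -0.05124099] 36.19795178363828
time: 8.52
position: [641.7, -62.7, 106.5]
ee_rot: [-0.15, 0.692, -0.691, 0.149]
wrist_force: [-3.1, 1.7, 2.5]
grip_width: 0.407
P [641.7 -62.7 106.5] jaw -65.6 q6 0.995 offset [-0.4 -0.   1.5] toolaxes z down: [-0.003  0.001 -1.   ]
turn [np.float64(3.159), np.float64(0.017), np.float64(-3.124)]
[-3.11872539  1.72961683  2.53582423] [0.20366332 0.83491501 0.24783055] 35.827183801115495
```

```bash
python3 -m handwheel '{"offset":[[0,0,0],[0,0,0]],"turn":[0.04,0.05]}'
python3 - <<'E'
from h import *
goto((642.7,-63.9,106.5),-66.6); s=pose()[2]; print(s['wrist_force'],s['torque'],s['grip_width']*88)
E
python3 -m handwheel '{"offset":[[0,0,0],[0,0,0]],"turn":[0.04,0.05]}'
python3 - <<'E'
from h import *
goto((642.7,-63.9,106.5),-66.6); s=pose()[2]; print(s['wrist_force'],s['torque'],s['grip_width']*88)
E
```

```text
time: 8.78
position: [641.7, -62.7, 106.4]
ee_rot: [-0.133, 0.695, -0.694, 0.131]
wrist_force: [-3.2, 1.1, 1.8]
grip_width: 0.409
P [641.7 -62.7 106.4] jaw -68.4 q6 1.044 offset [-0.5 -0.1  1.5] toolaxes z down: [-0.003  0.001 -1.   ]
turn [np.float64(3.11), np.float64(-0.032), np.float64(-3.173)]
[-3.21674724  1.1119377   1.81792855] [0.13904431 0.85178576 0.22546111] 36.02808001913648
time: 9.02
position: [641.6, -62.7, 106.4]
ee_rot: [-0.116, 0.698, -0.697, 0.114]
wrist_force: [-3.6, 1.5, 1.9]
grip_width: 0.412
P [641.6 -62.7 106.4] jaw -71.2 q6 1.093 offset [-0.6 -0.1  1.4] toolaxes z down: [-0.003  0.    -1.   ]
turn [np.float64(3.061), np.float64(-0.081), np.float64(-3.222)]
[-3.62991825  1.46079972  1.87606118] [0.08055488 0.90329836 0.71951097] 36.27913483059311
```

Torque jumped from 0.25 to 0.72 N m, so A is at its stop with the flat near heading -69°. Release, rise, and look at A and B.

```bash
python3 -m handwheel '{"offset":[[0,0,0],[0,0,0],[0,0,0],[0,-40,0],[0,-84,0]],"turn":[0,0,0,0,0]}' 65 20
python3 - <<'E'
from h import *
p,im=shot('wrist','w5')
u,v=proj(p,(641,-63,118)).astype(int); print(u,v)
cv2.imwrite('pics/w5c.png',cv2.resize(im[max(0,v-60):v+60,u-70:u+70],(700,600),interpolation=2))
goto((648,24,195),81.5)
E
```

```text
time: 9.65
position: [641.5, -62.8, 190.3]
ee_rot: [-0.117, 0.698, -0.697, 0.114]
wrist_force: [0.2, -1.1, 0.6]
grip_width: 0.737
318 219
P [643.5 -63.1 199. ] jaw -71.2 q6 1.093 offset [-32.3   3.9 -81. ] toolaxes z down: [ 0.006 -0.001 -1.   ]
turn [np.float64(3.618), np.float64(0.476), np.float64(-2.666)]
```

View pics/w5c.png

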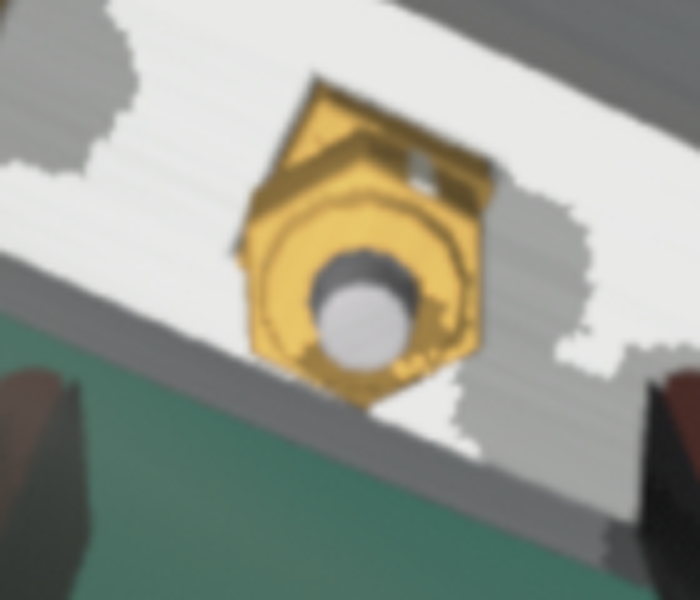

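Run:
```python
from h import *
p=par('wrist'); im=cv2.imread('pics/w5.png')
o=lambda x,y:(248+x/5,159+y/5)
hexfit(p,[o(*q) for q in ((365,155),(252,215),(252,352),(367,408),(480,348),(483,208))])
# nest yaw from block edge: pocket/ body edge & block edge lines at z=72
a=plane(p,o(0,250),72);b=plane(p,o(640,525),72); c=plane(p,o(390,0),72); d=plane(p,o(700,145),72)
print(a,b,np.degrees(np.arctan2(*(b-a)[[1,0]])),np.degrees(np.arctan2(*(d-c)[[1,0]])))
```

```text
hex c [642.9 -65.9] flat heading mod60 49.5 rms 0.94
[613.21561265  -4.25115943  72.        ] [ 597.99841143 -138.91838768   72.        ] -96.44699284416342 -96.0208699600808
```

A's nut is on its stop (flat heading -10.5° against a nest yaw of about -6.5°, so snug ≤ 0.07 rad). Now B.

```bash
python3 -m handwheel '{"offset":[[-5,0,-10],[-10,0,-30],[-20,0,-50],[-32,4,-81],[-32,4,-81],[-32,4,-81],[-32,4,-81],[-32,4,-81],[-32,4,-81],[-32,4,-81],[-32,4,-81],[-32,4,-81],[-32,4,-81],[-32,4,-81],[-32,4,-81],[-32,4,-81]],"turn":[-0.18,-0.36,-0.54,-0.72,-0.9,-1.08,-1.26,-1.44,-1.62,-1.8,-1.98,-2.16,-2.34,-2.52,-2.666,-2.666]}'
python3 - <<'E'
from h import *
p,im=shot('wrist','w6')
u,v=proj(p,(651,26,118)).astype(int); print(u,v)
cv2.imwrite('pics/w6c.png',cv2.resize(im[max(0,v-60):v+60,u-70:u+70],(700,600),interpolation=2))
u,v=proj(p,(661,115,118)).astype(int); print(u,v)
cv2.imwrite('pics/w6d.png',cv2.resize(im[max(0,v-60):v+60,u-70:u+70],(700,600),interpolation=2))
E
```

```text
time: 11.7
position: [647.9, 23.8, 194.9]
ee_rot: [0.705, -0.05, 0.055, -0.705]
wrist_force: [0.6, -0.1, -0.3]
grip_width: 0.74
325 220
439 215
```

View pics/w6c.png

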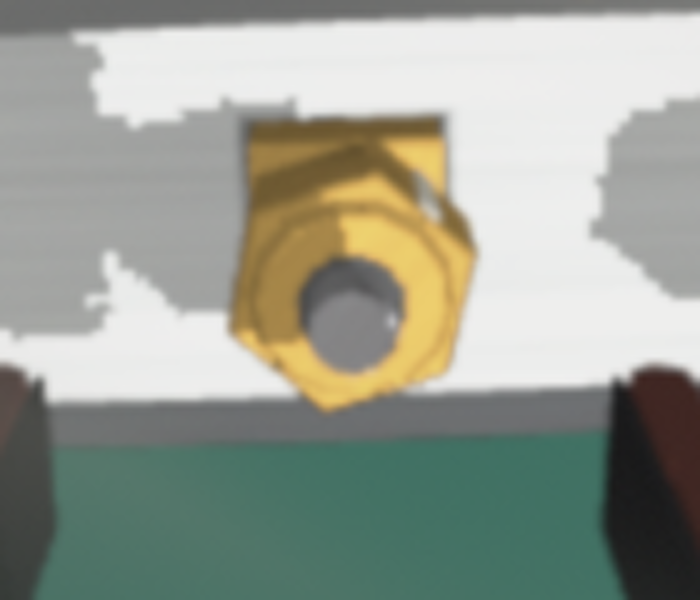

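View pics/w6d.png

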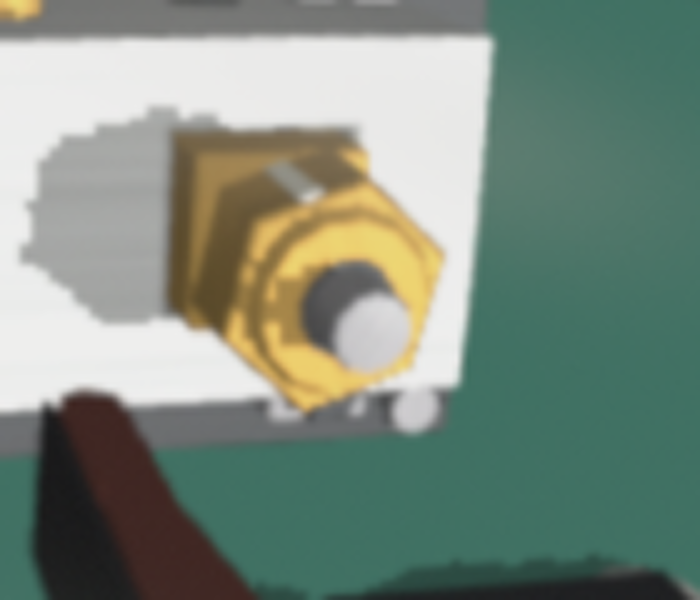

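Run:
```python
from h import *
p=par('wrist')
o=lambda x,y:(255+x/5,160+y/5)
hexfit(p,[o(*q) for q in ((368,165),(255,212),(232,330),(327,410),(447,372),(475,252))])
print(plane(p,o(353,325),130))
for q in ((420,200),): w=plane(p,o(*q),106)-[651,26,106];print('mark heading',np.degrees(np.arctan2(w[1],w[0])))
o=lambda x,y:(369+x/5,155+y/5)
hexfit(p,[o(*q) for q in ((372,182),(443,262),(410,365),(305,410))])
print(plane(p,o(373,333),130))
for q in ((300,180),): w=plane(p,o(*q),106)-[661,115,106];print('mark heading',np.degrees(np.arctan2(w[1],w[0])))
print(pose()[0],pose()[2]['qpos'][5])
```

```text
hex c [651.   25.6] flat heading mod60 10.9 rms 1.1
[650.11812308  25.79172949 130.        ]
mark heading 130.85547255877228
hex c [664.8 122.3] flat heading mod60 41.1 rms 6.74
[661.89166778 114.25800871 130.        ]
mark heading -167.71533577464402
[647.83283202  23.8197236  194.85544349] -1.4352597220110366
```

Run:
```python
from h import *
goto((650.5,25.6,106.5),70.9)
```

```text
P [647.8  23.8 194.9] jaw 81.3 q6 -1.435 offset [ 1.8 88.4  2.2] toolaxes z down: [ 0.007 -0.001 -1.   ]
turn [np.float64(3.324), np.float64(0.182), np.float64(-2.959)]
```

```bash
python3 -m handwheel '{"offset":[[2,0,2],[2,20,2],[2,50,2],[2,75,2],[2,88,2],[2,88,2],[2,88,2]],"turn":[0.1,0.18,0.18,0.18,0.18,0.18,0.18]}' 65 20
python3 - <<'E'
from h import *
goto((650.5,25.6,106.5),70.9); print(pose()[2]['wrist_force'])
shot('wrist','w7')
E
```

```text
time: 12.62
position: [651.3, 25.4, 108.4]
ee_rot: [-0.697, 0.114, -0.12, 0.698]
wrist_force: [0.4, 0.2, 0.6]
grip_width: 0.738
P [651.3  25.4 108.4] jaw 71.0 q6 -1.252 offset [-0.9  1.9 -0.1] toolaxes z down: [ 0.009 -0.001 -1.   ]
turn [np.float64(3.143), np.float64(0.002), np.float64(-3.14)]
[0.41891824 0.18416856 0.61788553]
```

View pics/w7.png

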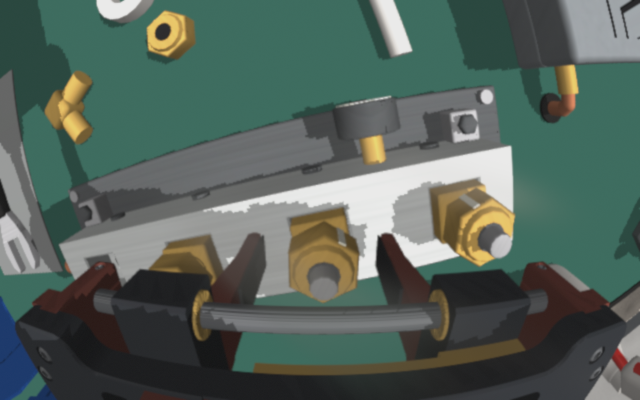

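The jaws straddle B, aligned with its flats. Close and turn about 2.2 rad, then creep to the stop.

```bash
python3 -m handwheel '{"offset":[[0,2,0],[0,2,0],[0,2,0],[0,2,0],[0,2,0],[0,2,0]],"turn":[0,0,0,0,0,0]}' 30 20
python3 -m handwheel '{"offset":[[0,0,0],[0,0,0],[0,0,0],[0,0,0],[0,0,0],[0,0,0],[0,0,0],[0,0,0],[0,0,0],[0,0,0],[0,0,0],[0,0,0],[0,0,0],[0,0,0],[0,0,0],[0,0,0]],"turn":[0.15,0.3,0.45,0.6,0.75,0.9,1.05,1.2,1.35,1.5,1.65,1.8,1.95,2.1,2.2,2.2]}'
python3 - <<'E'
from h import *
goto((650.5,25.6,106.5),-66.5); s=pose()[2]; print(s['wrist_force'],s['torque'],s['grip_width']*88)
E
python3 -m handwheel '{"offset":[[0,0,0],[0,0,0],[0,0,0],[0,0,0],[0,0,0]],"turn":[0.04,0.08,0.12,0.16,0.17]}'
python3 - <<'E'
from h import *
goto((650.5,25.6,106.5),-66.5); s=pose()[2]; print(s['wrist_force'],s['torque'],s['grip_width']*88)
E
```

```text
time: 13.42
position: [651.6, 25.8, 106.9]
ee_rot: [-0.697, 0.113, -0.12, 0.698]
wrist_force: [1.9, 1.8, 1.8]
grip_width: 0.409
time: 15.42
position: [651.2, 26.4, 107.0]
ee_rot: [0.21, -0.674, 0.675, -0.216]
wrist_force: [-2.0, 2.9, 1.7]
grip_width: 0.407
P [651.2  26.4 107. ] jaw -55.0 q6 0.947 offset [1.  0.4 0.2] toolaxes z down: [ 0.009  0.001 -1.   ]
turn [np.float64(3.343), np.float64(0.202), np.float64(-2.94)]
[-2.03258121  2.91389197  1.72397968] [ 0.73000821  0.637054   -0.06539028] 35.81598493745185
time: 16.05
position: [651.1, 26.5, 107.0]
ee_rot: [0.153, -0.689, 0.69, -0.159]
wrist_force: [-0.4, 2.9, 1.5]
grip_width: 0.41
P [651.1  26.5 107. ] jaw -64.6 q6 1.115 offset [1.  0.5 0.5] toolaxes z down: [ 0.009  0.001 -1.   ]
turn [np.float64(3.175), np.float64(0.033), np.float64(-3.108)]
[-0.44850792  2.87753176  1.4600827 ] [0.45746995 0.3404632  0.27661991] 36.06576032066634
```

```bash
for i in 1 2; do python3 -m handwheel '{"offset":[[0,0,0],[0,0,0]],"turn":[0.04,0.045]}' | head -1
python3 - <<'E'
from h import *
goto((650.5,25.6,106.5),-66.5); s=pose()[2]; print(s['torque'],s['grip_width']*88)
E
done
```

```text
time: 16.3
P [651.1  26.5 107. ] jaw -67.1 q6 1.159 offset [1.  0.5 0.6] toolaxes z down: [ 0.009  0.001 -1.   ]
turn [np.float64(3.132), np.float64(-0.01), np.float64(-3.151)]
[0.45265335 0.32236604 0.22828858] 36.08030544911193
time: 16.55
P [651.2  26.5 107. ] jaw -69.5 q6 1.202 offset [0.9 0.5 0.7] toolaxes z down: [ 0.009  0.001 -1.   ]
turn [np.float64(3.089), np.float64(-0.053), np.float64(-3.195)]
[0.40291921 0.21689189 0.56694553] 36.187799500257
```

B is on its stop (0.57 N m). Release, move above C and turn back to jaw heading about 132°.

```bash
python3 -m handwheel '{"offset":[[0,0,0],[0,0,0],[0,0,0],[0,-40,0],[0,-84,0],[0,-84,0]],"turn":[0,0,0,0,0,0]}' 65 20
python3 - <<'E'
from h import *
goto((661.5,114.5,195),132)
E
```

```text
time: 17.3
position: [652.2, 26.3, 196.6]
ee_rot: [0.12, -0.695, 0.697, -0.132]
wrist_force: [-0.5, -0.6, -1.2]
grip_width: 0.738
P [652.2  26.3 196.6] jaw -69.5 q6 1.202 offset [-39.6   1.7 -79.4] toolaxes z down: [ 0.017  0.    -1.   ]
turn [np.float64(2.766), np.float64(-0.376), np.float64(-3.518)]
```

```bash
python3 -m handwheel '{"offset":[[-5,0,-10],[-15,0,-30],[-25,2,-55],[-40,2,-79],[-40,2,-79],[-40,2,-79],[-40,2,-79],[-40,2,-79],[-40,2,-79],[-40,2,-79],[-40,2,-79],[-40,2,-79],[-40,2,-79],[-40,2,-79],[-40,2,-79],[-40,2,-79],[-40,2,-79],[-40,2,-79],[-40,2,-79],[-40,2,-79]],"turn":[-0.18,-0.36,-0.54,-0.72,-0.9,-1.08,-1.26,-1.44,-1.62,-1.8,-1.98,-2.16,-2.34,-2.52,-2.7,-2.88,-3.06,-3.24,-3.42,-3.518]}'
python3 - <<'E'
from h import *
p,im=shot('wrist','w8')
goto((661.5,114.5,195),132)
u,v=proj(p,(661.5,114.5,118)).astype(int); print(u,v)
cv2.imwrite('pics/w8c.png',cv2.resize(im[max(0,v-60):v+60,u-70:u+70],(700,600),interpolation=2))
E
```

```text
time: 19.8
position: [661.7, 114.1, 193.1]
ee_rot: [0.662, 0.26, -0.25, -0.658]
wrist_force: [-0.0, -0.4, -0.7]
grip_width: 0.736
P [661.7 114.1 193.1] jaw 132.4 q6 -2.191 offset [ 0.1 -1.9  0.4] toolaxes z down: [ 0.015 -0.    -1.   ]
turn [np.float64(3.149), np.float64(0.008), np.float64(-3.134)]
323 218
```

View pics/w8c.png

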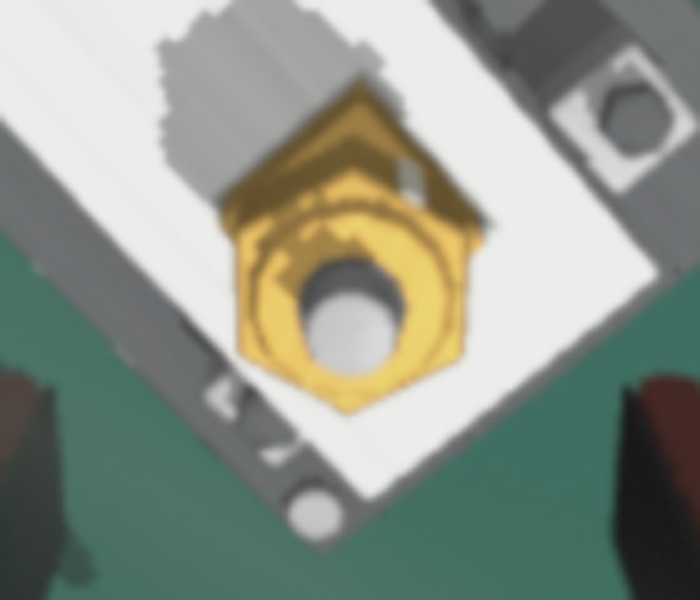

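Run:
```python
from h import *
p=par('wrist')
o=lambda x,y:(253+x/5,158+y/5)
hexfit(p,[o(*q) for q in ((352,168),(240,228),(238,352),(347,412),(464,350),(470,235))])
print(plane(p,o(350,335),130))
goto((661.7,114.3,106.5),132)
```

```text
hex c [661.3 114.3] flat heading mod60 11.6 rms 1.08
[661.80086432 114.41794802 130.        ]
P [661.7 114.1 193.1] jaw 132.4 q6 -2.191 offset [-0.9 86.6  1.1] toolaxes z down: [ 0.015 -0.    -1.   ]
turn [np.float64(3.149), np.float64(0.008), np.float64(-3.134)]
```

```bash
python3 -m handwheel '{"offset":[[-1,30,1],[-1,60,1],[-1,80,1],[-1,87,1],[-1,87,1],[-1,87,1]],"turn":[0.01,0.01,0.01,0.01,0.01,0.01]}' 65 20
python3 - <<'E'
from h import *
goto((661.7,114.3,106.5),131.6); print(pose()[2]['wrist_force'])
shot('wrist','w9')
E
```

```text
time: 20.6
position: [662.3, 114.2, 107.8]
ee_rot: [0.663, 0.258, -0.247, -0.658]
wrist_force: [-0.7, 0.4, 1.3]
grip_width: 0.74
P [662.3 114.2 107.8] jaw 131.8 q6 -2.18 offset [-0.4  1.2  0.5] toolaxes z down: [ 0.018  0.    -1.   ]
turn [np.float64(3.146), np.float64(0.004), np.float64(-3.137)]
[-0.69093816  0.41580784  1.25240717]
```

View pics/w9.png

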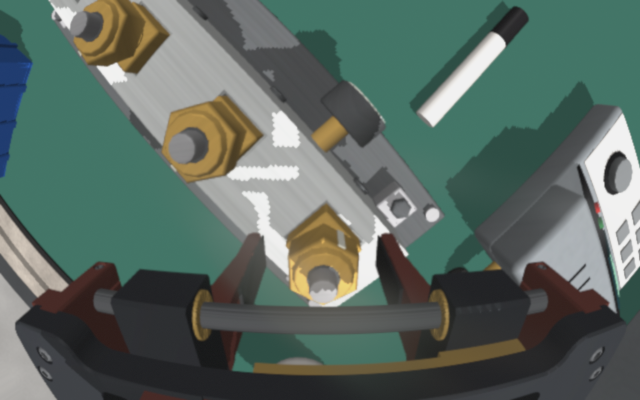

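The jaws straddle C's nut at (325,265). Close and turn about 3.2 rad in two calls.

```bash
python3 -m handwheel '{"offset":[[0,1,0],[0,1,0],[0,1,0],[0,1,0],[0,1,0],[0,1,0]],"turn":[0,0,0,0,0,0]}' 30 20
python3 -m handwheel '{"offset":[[0,0,0],[0,0,0],[0,0,0],[0,0,0],[0,0,0],[0,0,0],[0,0,0],[0,0,0],[0,0,0],[0,0,0],[0,0,0]],"turn":[0.15,0.3,0.45,0.6,0.75,0.9,1.05,1.2,1.35,1.5,1.5]}'
python3 -m handwheel '{"offset":[[0,0,0],[0,0,0],[0,0,0],[0,0,0],[0,0,0],[0,0,0],[0,0,0],[0,0,0],[0,0,0],[0,0,0],[0,0,0],[0,0,0],[0,0,0]],"turn":[0.15,0.3,0.45,0.6,0.75,0.9,1.05,1.2,1.35,1.5,1.65,1.8,1.8]}'
python3 - <<'E'
from h import *
goto((661.7,114.3,106.5),-66.5); s=pose()[2]; print(s['wrist_force'],s['torque'],s['grip_width']*88)
E
```

```text
time: 21.4
position: [662.2, 114.6, 107.0]
ee_rot: [0.662, 0.259, -0.247, -0.658]
wrist_force: [-2.7, 2.7, 1.9]
grip_width: 0.413
time: 22.78
position: [661.5, 115.7, 106.9]
ee_rot: [-0.653, 0.261, -0.27, 0.658]
wrist_force: [-4.0, 3.8, 2.8]
grip_width: 0.409
time: 24.4
position: [661.8, 116.2, 107.0]
ee_rot: [0.194, -0.678, 0.679, -0.206]
wrist_force: [0.8, 3.8, 1.5]
grip_width: 0.412
P [661.8 116.2 107. ] jaw -57.2 q6 1.12 offset [1.1 0.5 1.6] toolaxes z down: [ 0.017  0.003 -1.   ]
turn [np.float64(3.305), np.float64(0.163), np.float64(-2.978)]
[0.81314274 3.81354858 1.46972116] [ 0.8074127   0.10648482 -0.04399785] 36.29383146363298
```

```bash
python3 -m handwheel '{"offset":[[0,0,0],[0,0,0],[0,0,0],[0,0,0],[0,0,0]],"turn":[0.04,0.08,0.11,0.14,0.14]}'|head -1;  python3 - <<'E'
from h import *
goto((661.7,114.3,106.5),-66.5); s=pose()[2]; print(s['torque'],s['grip_width']*88)
E
for i in 1 2; do python3 -m handwheel '{"offset":[[0,0,0],[0,0,0]],"turn":[0.04,0.045]}' | head -1
python3 - <<'E'
from h import *
goto((661.7,114.3,106.5),-66.5); s=pose()[2]; print(s['torque'],s['grip_width']*88)
E
done
```

```text
time: 25.02
P [662.  116.1 107. ] jaw -65.2 q6 1.26 offset [1.  0.5 1.6] toolaxes z down: [ 0.017  0.003 -1.   ]
turn [np.float64(3.165), np.float64(0.024), np.float64(-3.118)]
[0.31796736 0.00995669 0.12353925] 35.82284613622225
time: 25.28
P [662.  116.1 107. ] jaw -67.7 q6 1.304 offset [1.  0.5 1.5] toolaxes z down: [ 0.017  0.003 -1.   ]
turn [np.float64(3.121), np.float64(-0.021), np.float64(-3.162)]
[0.34463201 0.05972406 0.24127973] 36.20966543369018
time: 25.52
P [662.1 116.1 107. ] jaw -70.2 q6 1.347 offset [1.  0.5 1.5] toolaxes z down: [ 0.018  0.003 -1.   ]
turn [np.float64(3.077), np.float64(-0.064), np.float64(-3.206)]
[0.21928648 0.0048332  0.71850444] 35.81656723986867
```

All three nuts are on their stops. Release, rise, and check all the marks on the way to the wrench.

```bash
python3 -m handwheel '{"offset":[[0,0,0],[0,0,0],[0,0,0],[0,-40,0],[0,-95,0],[0,-115,0],[0,-115,0]],"turn":[0,0,0,0,0,0,0]}' 65 20
python3 - <<'E'
from h import *
goto((670,25,240),81.5)
E
```

```text
time: 26.4
position: [660.7, 115.8, 223.8]
ee_rot: [0.114, -0.696, 0.697, -0.129]
wrist_force: [0.2, -0.5, 0.0]
grip_width: 0.741
P [660.7 115.8 223.8] jaw -70.2 q6 1.347 offset [ 21.7 -16.3  88.6] toolaxes z down: [ 0.021  0.003 -1.   ]
turn [np.float64(3.636), np.float64(0.494), np.float64(-2.647)]
```

```bash
python3 -m handwheel '{"offset":[[5,0,20],[10,-10,40],[15,-16,60],[22,-16,89],[22,-16,89],[22,-16,89],[22,-16,89],[22,-16,89],[22,-16,89],[22,-16,89],[22,-16,89],[22,-16,89],[22,-16,89],[22,-16,89],[22,-16,89],[22,-16,89]],"turn":[-0.18,-0.36,-0.54,-0.72,-0.9,-1.08,-1.26,-1.44,-1.62,-1.8,-1.98,-2.16,-2.34,-2.52,-2.65,-2.65]}'
python3 - <<'E'
from h import *
p,im=shot('wrist','w10')
o=[]
for X in ((642,-64),(651,26),(662,115)):
    u,v=proj(p,(*X,114)).astype(int); print(u,v)
    o.append(cv2.resize(im[v-40:v+40,u-33:u+33],(264,320),interpolation=2))
cv2.imwrite('pics/w10c.png',np.hstack(o))
goto((476,-372,200),86)
E
```

```text
time: 28.4
position: [669.2, 24.5, 236.4]
ee_rot: [-0.704, 0.046, -0.058, 0.707]
wrist_force: [0.0, 0.1, 0.0]
grip_width: 0.741
220 183
319 177
419 176
P [669.3  24.5 236.9] jaw 81.5 q6 -1.437 offset [-133.2   32.4 -420.9] toolaxes z down: [ 0.017  0.003 -1.   ]
turn [np.float64(3.063), np.float64(-0.079), np.float64(-3.22)]
```

View pics/w10c.png

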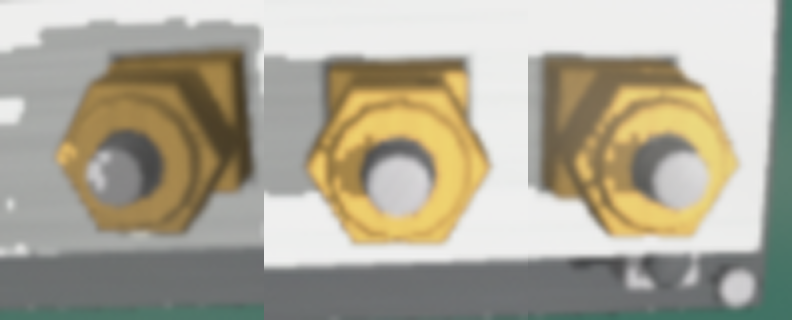

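All three hexes have flats facing ±nest x, and the white marks are on the far (+x) side, which is the finger-tight position. On to the wrench.

```bash
python3 -m handwheel '{"offset":[[-15,0,-45],[-30,0,-95],[-47,10,-145],[-62,17,-195],[-78,17,-245],[-94,17,-295],[-110,17,-345],[-125,17,-395],[-133,17,-421],[-133,17,-421]],"turn":[0,0,-0.08,-0.08,-0.08,-0.08,-0.08,-0.08,-0.08,-0.08]}'
python3 - <<'E'
from h import *
p,im=shot('wrist','w11')
goto((476,-372,200),86)
E
```

```text
time: 29.7
position: [474.6, -373.5, 213.9]
ee_rot: [-0.705, 0.021, -0.031, 0.708]
wrist_force: [-0.1, 0.5, -0.0]
grip_width: 0.741
P [ 475.4 -372.3  214.2] jaw 85.9 q6 -2.225 offset [ 0.3 14.2  0.3] toolaxes z down: [ 0.016  0.005 -1.   ]
turn [np.float64(3.14), np.float64(-0.002), np.float64(-3.143)]
```

View pics/w11.png

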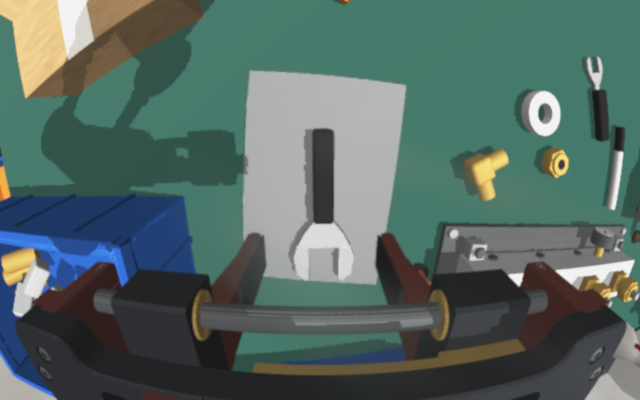

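The wrist view shows the wrench on the mat, with the sleeve from (323,130) to (323,222) and the jaw at (323,262). I'll measure it.

```bash
cat >> h.py <<'E'
def sleeve(p,im,box,z=21):
    x0,y0,x1,y1=box; g=im[y0:y1,x0:x1].max(2); m=(g<70).astype(np.uint8)
    cs,_=cv2.findContours(m,cv2.RETR_EXTERNAL,cv2.CHAIN_APPROX_NONE); c=max(cs,key=cv2.contourArea)[:,0]+[x0,y0]
    W=np.array([plane(p,q,z)[:2] for q in c]); (cc,sz,a)=cv2.minAreaRect(W.astype(np.float32))
    b=cv2.boxPoints((cc,sz,a)); e=b[1]-b[0]; e2=b[2]-b[1]; L=e if np.hypot(*e)>np.hypot(*e2) else e2
    print('sleeve c',np.round(cc,1),'size',np.round(sz,1),'heading',round(np.degrees(np.arctan2(L[1],L[0]))%180,1))
E
python3 - <<'E'
from h import *
p=par('wrist'); im=cv2.imread('pics/w11.png')
sleeve(p,im,(300,110,350,235))
for n,uv,z in (('tipL',(302,277),15),('tipR',(346,276),15),('throatL',(311,248),15),('throatR',(337,248),15),('slTop',(323,130),21),('slBot',(323,222),21)): print(n,plane(p,uv,z).round(1))
for uv in ((250,71),(406,86),(378,284),(245,278)): print('mat',plane(p,uv,3).round(0))
E
```

```text
sleeve c [ 473.8 -370.4] size [ 21.4 105.7] heading 176.4
tipL [ 602.9 -405.6   15. ]
tipR [ 605.8 -349.3   15. ]
throatL [ 562.  -390.5   15. ]
throatR [ 564.4 -358.8   15. ]
slTop [ 421.3 -366.    21. ]
slBot [ 526.5 -373.4   21. ]
mat [ 347. -443.    3.]
mat [ 376. -267.    3.]
mat [ 631. -305.    3.]
mat [ 608. -485.    3.]
```

Run:
```python
from h import *
goto((474.5,-370.4,23.5),86.2)
```

```text
P [ 475.4 -372.3  214.2] jaw 85.9 q6 -2.225 offset [ -4.1 190.7   0.7] toolaxes z down: [ 0.016  0.005 -1.   ]
turn [np.float64(3.136), np.float64(-0.005), np.float64(-3.147)]
```

```bash
python3 -m handwheel '{"offset":[[-1,40,0],[-2,80,1],[-3,120,1],[-4,150,1],[-4,170,1],[-4,180,1],[-4,187,1],[-4,190,1],[-4,190,1]],"turn":[-0.005,-0.005,-0.005,-0.005,-0.005,-0.005,-0.005,-0.005,-0.005]}' 60 20
python3 - <<'E'
from h import *
goto((474.5,-370.4,23.5),86.2); s=pose()[2]; print(s['wrist_force'])
shot('wrist','w12')
E
```

```text
time: 30.88
position: [474.8, -370.4, 24.8]
ee_rot: [-0.705, 0.018, -0.03, 0.708]
wrist_force: [0.7, 0.3, -0.6]
grip_width: 0.686
P [ 474.8 -370.4   24.8] jaw 86.2 q6 -2.233 offset [-0.3  1.3  0. ] toolaxes z down: [ 0.017  0.004 -1.   ]
turn [np.float64(3.141), np.float64(-0.001), np.float64(-3.142)]
[ 0.7491095   0.2854388  -0.55388127]
```

View pics/w12.png

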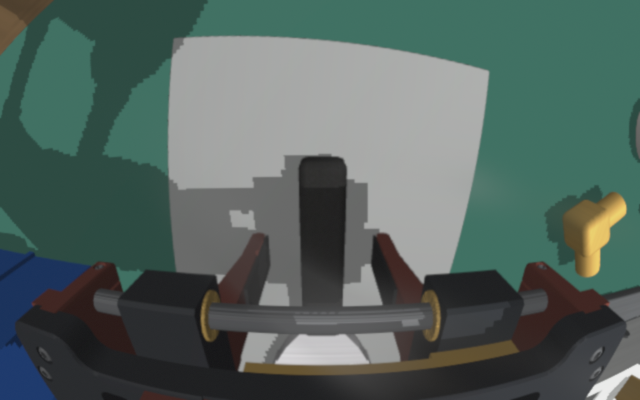

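```bash
python3 -m handwheel '{"offset":[[0,1,0],[0,1,0],[0,1,0],[0,1,0],[0,1,0],[0,1,0],[0,1,0],[0,-10,0],[0,-40,0],[0,-80,0],[0,-110,0],[0,-110,0]],"turn":[0,0,0,0,0,0,0,0,0,0,0,0]}' 15 60
python3 - <<'E'
from h import *
s=pose()[2]; print(s['wrist_force'],s['torque'],s['grip_width']*88)
shot('wrist','w13'); shot('scene','s13')
goto((474.5,-370.4,23.5),86.2);
im=cv2.imread('pics/s13.png'); cv2.imwrite('pics/s13c.png',cv2.resize(im[100:300,100:340],(720,600)))
E
```

```text
time: 32.42
position: [473.9, -372.2, 138.3]
ee_rot: [-0.707, 0.016, -0.031, 0.707]
wrist_force: [0.0, -0.4, -3.9]
grip_width: 0.264
[ 0.03999237 -0.40836231 -3.86720399] [0.02094436 0.1732316  0.00030281] 23.259519183668758
P [ 472.6 -370.8  133.7] jaw 86.2 q6 -2.232 offset [ 2.000e-01  1.102e+02 -1.000e-01] toolaxes z down: [ 0.016  0.005 -1.   ]
turn [np.float64(3.141), np.float64(-0.001), np.float64(-3.142)]
```

View pics/w13.png

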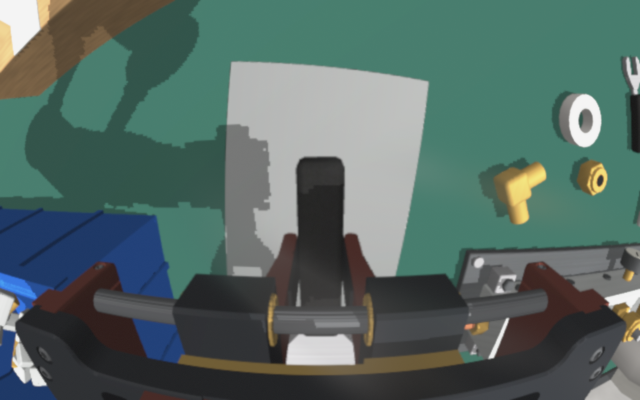

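View pics/s13c.png

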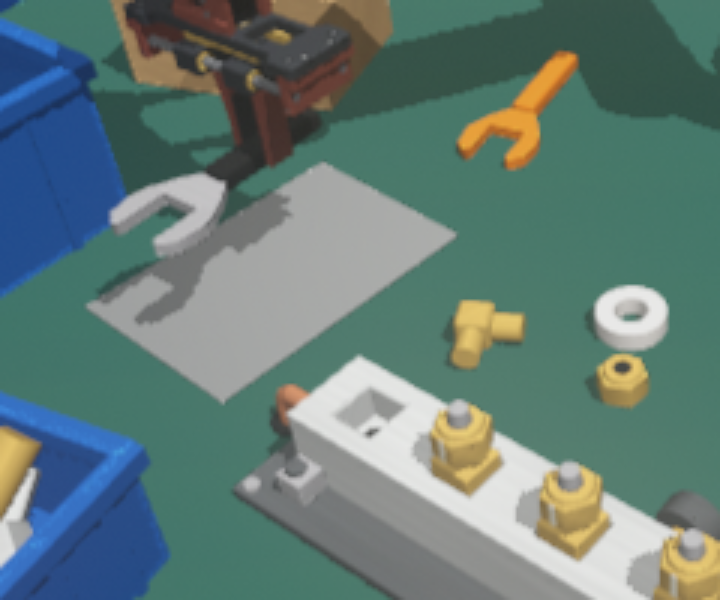

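The wrench is held level (the scene view shows head and sleeve horizontal above the mat). For the fit I'll use TCP coordinates from the final grips as nut centres. That is accurate across the jaws, which is exactly the wrench's sideways direction at heading about 20°.

```bash
cat >> h.py <<'E'
N={'A':(641.6,-62.7),'B':(651.2,26.5),'C':(662.1,116.1)}
def wr(n,wx,rad,z):
    d=np.array([np.cos(np.radians(wx)),np.sin(np.radians(wx))]); X=np.array(N[n])-rad*d
    print(n,wx,rad,X.round(1)); goto((*X,z),wx+90)
E
python3 - <<'E'
from h import *
wr('A',20,170,160)
E
```

```text
A 20 170 [ 481.9 -120.8]
P [ 472.6 -370.8  133.7] jaw 86.2 q6 -2.232 offset [ -7.1 -25.  250.2] toolaxes z down: [ 0.016  0.005 -1.   ]
turn [np.float64(2.725), np.float64(-0.416), np.float64(-3.558)]
```

```bash
python3 -m handwheel '{"offset":[[0,-25,20],[-2,-25,60],[-4,-25,105],[-6,-25,150],[-7,-25,195],[-7,-25,235],[-7,-25,250],[-7,-25,250]],"turn":[-0.05,-0.12,-0.2,-0.28,-0.36,-0.416,-0.416,-0.416]}'
python3 - <<'E'
from h import *
wr('A',20,170,119); print(pose()[2]['qpos'])
shot('top','t14'); shot('scene','s14')
im=cv2.imread('pics/t14.png'); cv2.imwrite('pics/t14c.png',cv2.resize(im[80:220,230:410],(720,560),interpolation=2))
E
```

```text
time: 33.52
position: [481.6, -120.6, 158.6]
ee_rot: [-0.696, -0.128, 0.118, 0.697]
wrist_force: [0.3, -0.1, -3.5]
grip_width: 0.266
A 20 170 [ 481.9 -120.8]
P [ 481.6 -120.6  158.6] jaw 110.0 q6 -2.239 offset [-0.4 39.6 -0.3] toolaxes z down: [ 0.014  0.005 -1.   ]
turn [np.float64(3.142), np.float64(0.0), np.float64(-3.141)]
[-0.31977989 -0.20150766  1.659446    0.00883005  1.67216812 -2.23911844]
```

View pics/t14c.png

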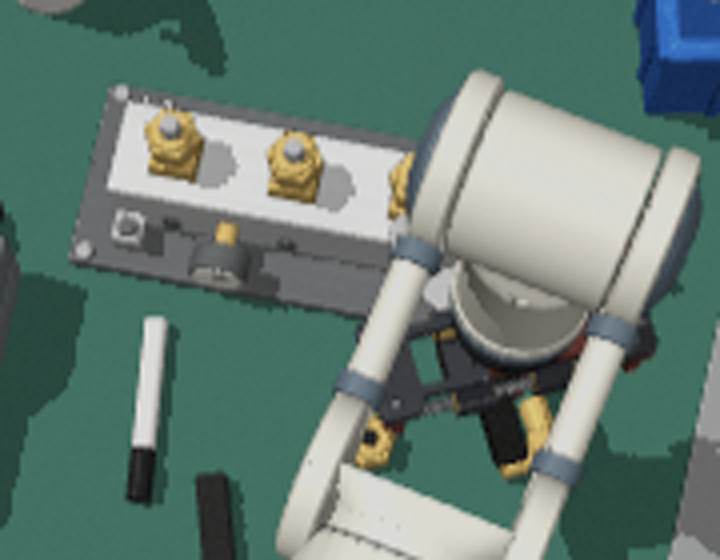

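```bash
python3 - <<'E'
import cv2
im=cv2.imread('pics/s14.png'); cv2.imwrite('pics/s14c.png',cv2.resize(im[150:350,150:390],(720,600),interpolation=2))
E
python3 -m handwheel '{"offset":[[0,20,0],[0,35,0],[0,39.5,0],[0,39.5,0],[0,39.5,0]],"turn":[0,0,0,0,0]}'
python3 - <<'E'
from h import *
wr('A',20,112,119); p,im=shot('scene','s15'); cv2.imwrite('pics/s15c.png',cv2.resize(im[150:350,150:390],(720,600),interpolation=2))
E
```

```text
time: 34.25
position: [482.6, -121.9, 120.3]
ee_rot: [-0.696, -0.128, 0.117, 0.697]
wrist_force: [-0.2, 0.2, -4.0]
grip_width: 0.268
A 20 112 [ 536.4 -101. ]
P [ 482.6 -121.9  120.3] jaw 109.9 q6 -2.24 offset [57.6  2.2  1.3] toolaxes z down: [ 0.015  0.004 -1.   ]
turn [np.float64(3.14), np.float64(-0.001), np.float64(-3.143)]
```

View pics/s15c.png

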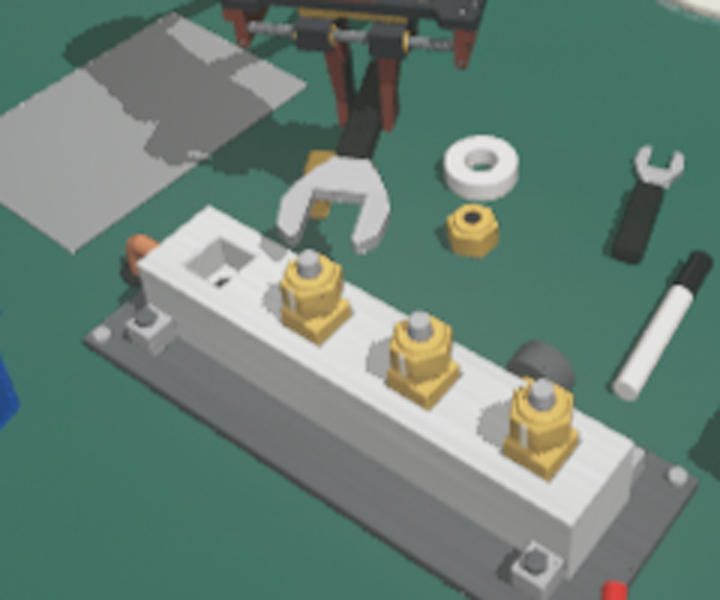

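The scene view shows the jaw open towards nut A and lined up with it. Slide in partway.

```bash
python3 -m handwheel '{"offset":[[10,2,1.3],[20,2,1.3],[30,2,1.3],[40,2,1.3],[40,2,1.3]],"turn":[0,0,0,0,0]}'
python3 - <<'E'
from h import *
wr('A',20,112,119); s=pose()[2];print(s['wrist_force'],s['torque']); p,im=shot('scene','s16'); cv2.imwrite('pics/s16c.png',cv2.resize(im[200:300,200:320],(720,600),interpolation=2))
E
```

```text
time: 34.92
position: [520.4, -106.7, 118.9]
ee_rot: [-0.696, -0.128, 0.117, 0.697]
wrist_force: [0.7, -0.3, -3.1]
grip_width: 0.269
A 20 112 [ 536.4 -101. ]
P [ 520.4 -106.7  118.9] jaw 110.0 q6 -2.19 offset [16.9  0.1 -0.1] toolaxes z down: [ 0.015  0.004 -1.   ]
turn [np.float64(3.141), np.float64(-0.001), np.float64(-3.142)]
[ 0.73397285 -0.26494956 -3.14170804] [ 0.03521617  0.18184698 -0.04305418]
```

View pics/s16c.png

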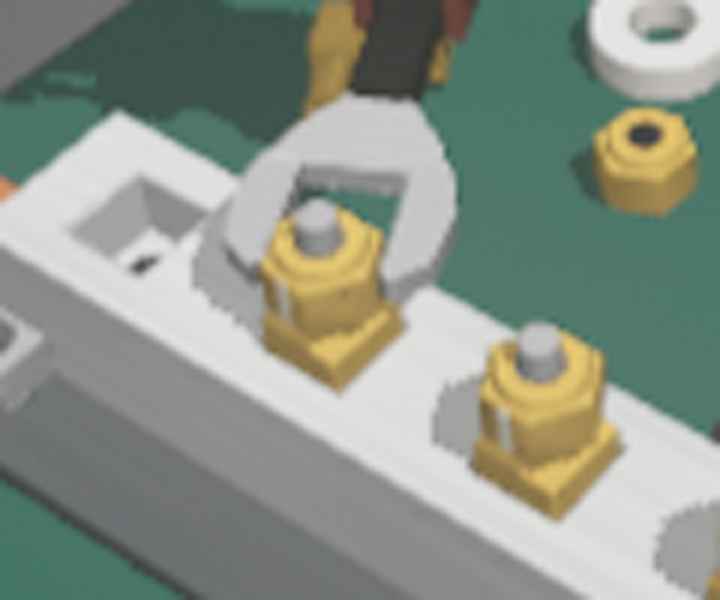

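Prongs are on either side of the hex with no contact force. Slide the last 17 mm.

```bash
python3 -m handwheel '{"offset":[[6,0,0],[12,0,0],[17,0,0],[17,0,0]],"turn":[0,0,0,0]}'
python3 - <<'E'
from h import *
wr('A',20,112,119); s=pose()[2];print(s['wrist_force'],s['torque']); p,im=shot('scene','s17'); cv2.imwrite('pics/s17c.png',cv2.resize(im[200:300,200:320],(720,600),interpolation=2))
def arc(n,w0,ws,rad):
    P,r,s=pose(); c=np.array(N[n]); 
    for w in ws:
        d=np.array([np.cos(np.radians(w)),np.sin(np.radians(w))]); X=np.array([*(c-rad*d),P[2]]); print(w,r.inv().apply(X-P).round(1),round(np.radians(w0-w),3))
arc('A',20,range(15,-50,-5),112)
E
```

```text
time: 35.48
position: [536.3, -100.9, 119.1]
ee_rot: [-0.696, -0.128, 0.117, 0.697]
wrist_force: [-0.2, -1.5, -4.5]
grip_width: 0.269
A 20 112 [ 536.4 -101. ]
P [ 536.3 -100.9  119.1] jaw 110.0 q6 -2.172 offset [ 0.   0.1 -0.1] toolaxes z down: [ 0.015  0.004 -1.   ]
turn [np.float64(3.141), np.float64(-0.001), np.float64(-3.142)]
[-0.15147501 -1.50591171 -4.46277721] [0.01856883 0.1564057  0.00766664]
15 [ 0.7 -0.   9.6] 0.087
10 [ 1.9 -0.  19.3] 0.175
5 [ 4.   0.  28.9] 0.262
0 [ 7.   0.  38.2] 0.349
-5 [10.7  0.1 47.2] 0.436
-10 [15.2  0.1 55.9] 0.524
-15 [20.4  0.2 64.1] 0.611
-20 [26.4  0.3 71.9] 0.698
-25 [33.   0.4 79.1] 0.785
-30 [40.2  0.5 85.7] 0.873
-35 [47.9  0.6 91.7] 0.96
-40 [56.2  0.7 96.9] 1.047
-45 [ 64.8   0.8 101.4] 1.134
```

View pics/s17c.png

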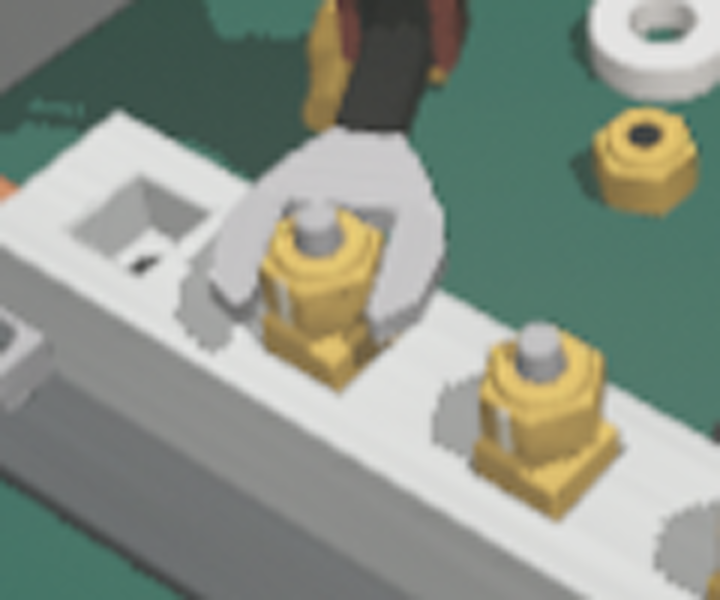

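Seated, no load. Swing clockwise about the nut, first half.

```bash
python3 -m handwheel '{"offset":[[0.7,0,9.6],[1.9,0,19.3],[4,0,28.9],[7,0,38.2],[10.7,0,47.2],[15.2,0,55.9],[20.4,0,64],[20.4,0,64]],"turn":[0.087,0.175,0.262,0.349,0.436,0.524,0.611,0.611]}'
cat >> h.py <<'E'
def arc(n,ws,rad):
    P,r,s=pose(); c=np.array(N[n]); M=r.as_matrix(); w0=np.degrees(np.arctan2(M[1,2],M[0,2]))-90
    for w in ws:
        d=np.array([np.cos(np.radians(w)),np.sin(np.radians(w))]); X=np.array([*(c-rad*d),P[2]]); print(w,r.inv().apply(X-P).round(1),round(np.radians(w0-w),3))
E
python3 - <<'E'
from h import *
wr('A',-15,112,119); s=pose()[2];print(s['wrist_force'],s['torque']); p,im=shot('scene','s18'); cv2.imwrite('pics/s18c.png',cv2.resize(im[180:300,180:324],(720,600),interpolation=2))
arc('A',range(-20,-50,-5),112)
E
```

```text
time: 36.52
position: [533.4, -34.3, 119.3]
ee_rot: [-0.7, 0.087, -0.097, 0.703]
wrist_force: [1.8, -3.0, -3.6]
grip_width: 0.272
A -15 112 [533.4 -33.7]
P [533.4 -34.3 119.3] jaw 75.0 q6 -1.44 offset [-0.2  0.3  0.5] toolaxes z down: [ 0.015  0.002 -1.   ]
turn [np.float64(3.142), np.float64(0.0), np.float64(-3.141)]
[ 1.76361349 -3.01574276 -3.59561258] [-0.49317311  0.03849814  0.14172802]
-20 [ 0.3  0.1 10.4] 0.088
-25 [ 1.5  0.2 20.1] 0.176
-30 [ 3.7  0.2 29.6] 0.263
-35 [ 6.6  0.3 38.9] 0.35
-40 [10.4  0.5 47.9] 0.437
-45 [14.9  0.6 56.6] 0.525
```

View pics/s18c.png

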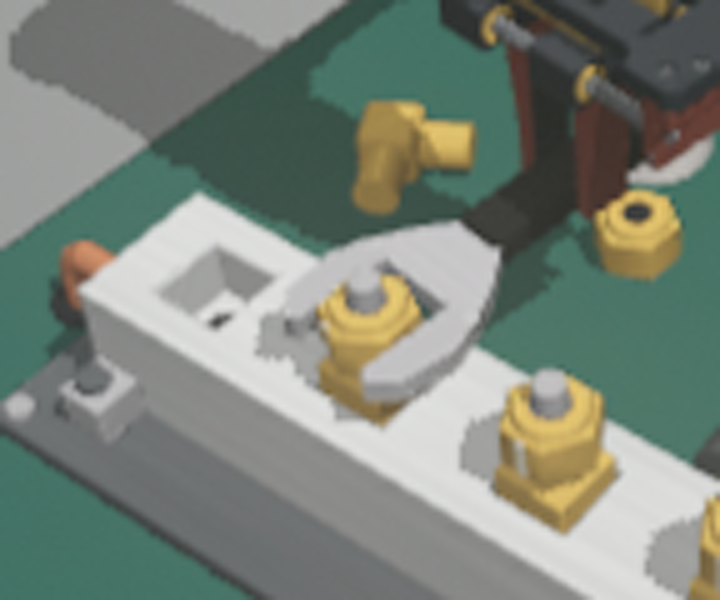

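Force is about 3 N sideways and the nut is following. Continue to -45°, then back to -40° to free the prongs.

```bash
python3 -m handwheel '{"offset":[[0.3,0,10.4],[1.5,0,20.1],[3.7,0,29.6],[6.6,0,38.9],[10.4,0.3,47.9],[14.9,0.4,56.6],[14.9,0.4,56.6]],"turn":[0.088,0.176,0.263,0.35,0.437,0.525,0.525]}'
python3 - <<'E'
from h import *
wr('A',-45,112,119); s=pose()[2];print(s['wrist_force'],s['torque']); p,im=shot('scene','s19'); cv2.imwrite('pics/s19c.png',cv2.resize(im[180:300,180:324],(720,600),interpolation=2))
arc('A',(-42,-40),112)
E
```

```text
time: 37.45
position: [562.2, 15.9, 119.4]
ee_rot: [-0.651, 0.266, -0.274, 0.656]
wrist_force: [-0.7, -2.6, -2.1]
grip_width: 0.272
A -45 112 [562.4  16.5]
P [562.2  15.9 119.4] jaw 45.1 q6 -0.82 offset [-0.3  0.4  0.6] toolaxes z down: [ 0.014  0.002 -1.   ]
turn [np.float64(3.143), np.float64(0.002), np.float64(-3.14)]
[-0.72816908 -2.62551927 -2.11871145] [-0.71273894  0.41237477  0.0589372 ]
-42 [-0.1 -0.1 -5.2] -0.05
-40 [ 0.1 -0.1 -9.1] -0.085
```

View pics/s19c.png

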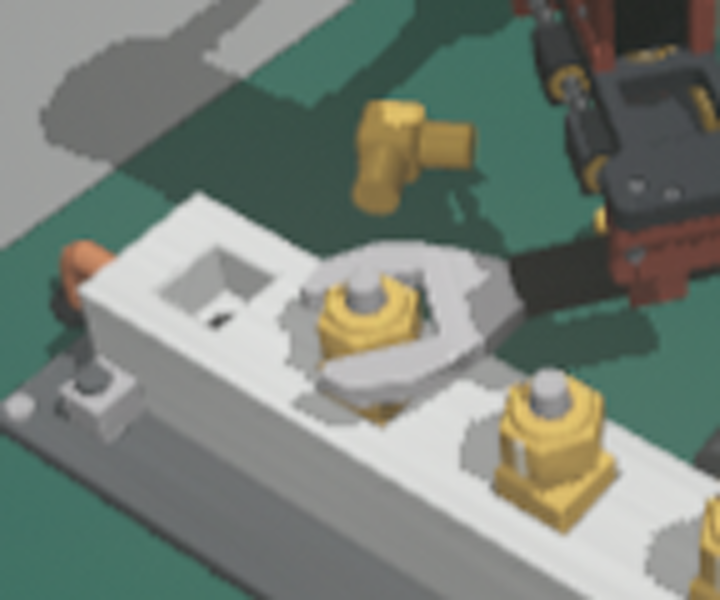

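```bash
python3 -m handwheel '{"offset":[[0,0,-5.2],[0.1,0,-9.1],[0.1,0,-9.1]],"turn":[-0.05,-0.085,-0.085]}'
python3 - <<'E'
from h import *
wr('A',-40,170,119); s=pose()[2];print(s['wrist_force'],s['torque'])
E
```

```text
time: 37.88
position: [555.6, 9.4, 119.5]
ee_rot: [-0.662, 0.237, -0.246, 0.667]
wrist_force: [-0.5, 0.0, -2.9]
grip_width: 0.271
A -40 170 [511.4  46.6]
P [555.6   9.4 119.5] jaw 50.1 q6 -0.92 offset [-57.8  -0.    0.1] toolaxes z down: [ 0.015  0.003 -1.   ]
turn [np.float64(3.143), np.float64(0.001), np.float64(-3.141)]
[-0.46439487  0.00700776 -2.89743936] [0.07820793 0.12215624 0.00160083]
```

```bash
python3 -m handwheel '{"offset":[[-8,0,0],[-22,0,0],[-42,0,0],[-62,0,0],[-62,0,0]],"turn":[0,0,0,0,0]}'
python3 - <<'E'
from h import *
wr('A',20,170,119); s=pose()[2];print(s['wrist_force'],s['torque']); p,im=shot('scene','s20'); cv2.imwrite('pics/s20c.png',cv2.resize(im[180:300,180:324],(720,600),interpolation=2))
arc('A',(-30,-20,-10,0,10,20),172)
E
```

```text
time: 38.5
position: [507.0, 50.6, 119.0]
ee_rot: [-0.662, 0.236, -0.245, 0.668]
wrist_force: [0.5, -0.5, -3.7]
grip_width: 0.269
A 20 170 [ 481.9 -120.8]
P [507.   50.6 119. ] jaw 50.2 q6 -0.845 offset [  90.5   -1.  -147.8] toolaxes z down: [ 0.015  0.004 -1.   ]
turn [np.float64(2.097), np.float64(-1.044), np.float64(-4.186)]
[ 0.48031613 -0.51299066 -3.71009112] [ 0.04074149  0.15314702 -0.01475845]
-30 [  5.5  -0.3 -30.1] -0.172
-20 [ 13.2  -0.6 -59.1] -0.347
-10 [ 25.8  -0.8 -86.3] -0.521
0 [  43.    -1.  -110.9] -0.696
10 [  64.1   -1.  -132.1] -0.87
20 [  88.6   -1.  -149.4] -1.045
```

View pics/s20c.png

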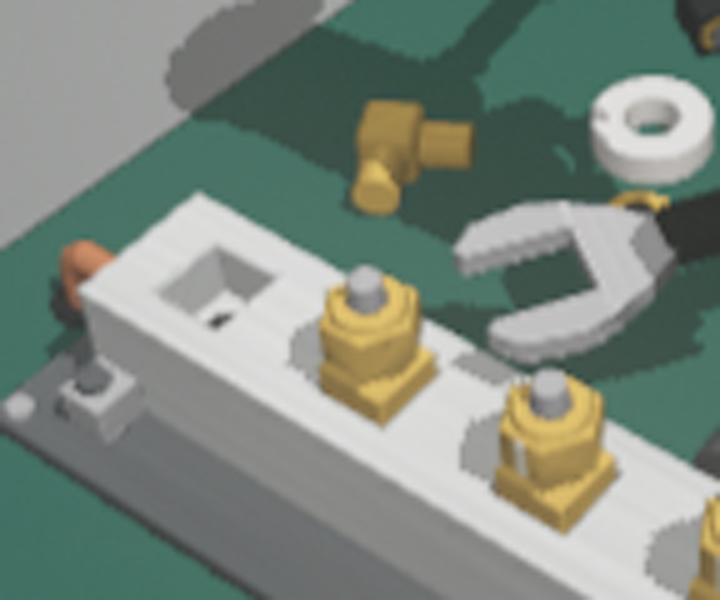

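A was turned about 60°: its mark moved to the hidden left side and the hex looks realigned. Swing back out and refit for the remaining 30°.

```bash
python3 -m handwheel '{"offset":[[5.5,0,-30],[13,-0.5,-59],[26,-0.5,-86],[43,-1,-111],[64,-1,-132],[88.6,-1,-149.4],[88.6,-1,-149.4],[88.6,-1,-149.4]],"turn":[-0.172,-0.347,-0.521,-0.696,-0.87,-1.045,-1.045,-1.045]}'
python3 - <<'E'
from h import *
wr('A',20,112,119); s=pose()[2];print(s['wrist_force'],s['torque']); p,im=shot('scene','s21'); cv2.imwrite('pics/s21c.png',cv2.resize(im[180:300,180:324],(720,600),interpolation=2))
E
```

```text
time: 39.55
position: [479.9, -121.4, 118.9]
ee_rot: [-0.696, -0.127, 0.116, 0.697]
wrist_force: [-0.1, 0.4, -3.5]
grip_width: 0.268
A 20 112 [ 536.4 -101. ]
P [ 479.9 -121.4  118.9] jaw 109.9 q6 -2.239 offset [60.   0.9 -0. ] toolaxes z down: [ 0.015  0.004 -1.   ]
turn [np.float64(3.139), np.float64(-0.002), np.float64(-3.144)]
[-0.13199956  0.39338298 -3.49602117] [-0.01367463  0.09464446  0.02849739]
```

View pics/s21c.png

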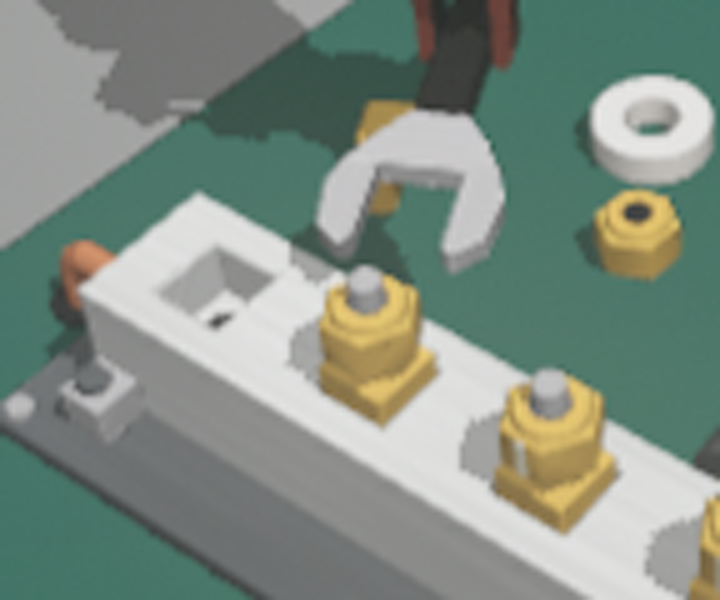

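```bash
python3 -m handwheel '{"offset":[[15,0.5,0],[30,0.5,0],[40,0.5,0],[48,0.5,0],[55,0.5,0],[60,0.5,0],[60,0.5,0]],"turn":[0,0,0,0,0,0,0]}'
python3 - <<'E'
from h import *
wr('A',20,112,119); s=pose()[2];print(s['wrist_force'],s['torque']); p,im=shot('scene','s22'); cv2.imwrite('pics/s22c.png',cv2.resize(im[180:300,180:324],(720,600),interpolation=2))
arc('A',(15,10,5,0,-5,-10,-15),112)
E
```

```text
time: 40.48
position: [536.4, -100.5, 119.1]
ee_rot: [-0.696, -0.128, 0.117, 0.697]
wrist_force: [-0.8, -1.6, -5.0]
grip_width: 0.271
A 20 112 [ 536.4 -101. ]
P [ 536.4 -100.5  119.1] jaw 109.9 q6 -2.171 offset [-0.2  0.1 -0.4] toolaxes z down: [ 0.015  0.004 -1.   ]
turn [np.float64(3.14), np.float64(-0.001), np.float64(-3.143)]
[-0.83593976 -1.63374956 -4.97277003] [-0.31462115  0.48420992 -0.1557245 ]
15 [ 0.2 -0.   9.3] 0.086
10 [ 1.5  0.  19. ] 0.173
5 [ 3.6  0.  28.5] 0.261
0 [ 6.5  0.1 37.8] 0.348
-5 [10.2  0.1 46.9] 0.435
-10 [14.7  0.2 55.5] 0.522
-15 [20.   0.2 63.8] 0.61
```

View pics/s22c.png

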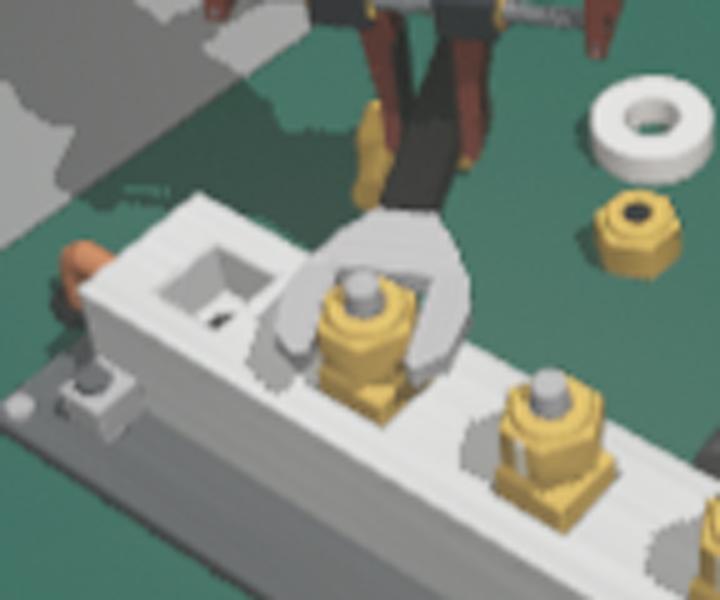

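```bash
python3 -m handwheel '{"offset":[[0.2,0,9.3],[1.5,0,19],[3.6,0,28.5],[6.5,0,37.8],[10.2,0,46.9],[14.7,0,55.5],[20,0,63.8],[20,0,63.8],[14.7,0,55.5],[14.7,0,55.5]],"turn":[0.086,0.173,0.261,0.348,0.435,0.522,0.61,0.61,0.522,0.522]}'
python3 - <<'E'
from h import *
wr('A',-10,175,119); s=pose()[2];print(s['wrist_force'],s['torque']); p,im=shot('scene','s23'); cv2.imwrite('pics/s23c.png',cv2.resize(im[180:300,180:324],(720,600),interpolation=2))
E
```

```text
time: 41.78
position: [531.3, -43.5, 119.3]
ee_rot: [-0.702, 0.056, -0.067, 0.707]
wrist_force: [-0.2, -0.3, -5.3]
grip_width: 0.267
A -10 175 [469.3 -32.3]
P [531.3 -43.5 119.3] jaw 80.0 q6 -1.547 offset [-63.   -0.6   0.3] toolaxes z down: [ 0.016  0.005 -1.   ]
turn [np.float64(3.142), np.float64(0.0), np.float64(-3.141)]
[-0.22806772 -0.33882686 -5.26996629] [-0.0078066   0.44963197 -0.03734535]
```

View pics/s23c.png

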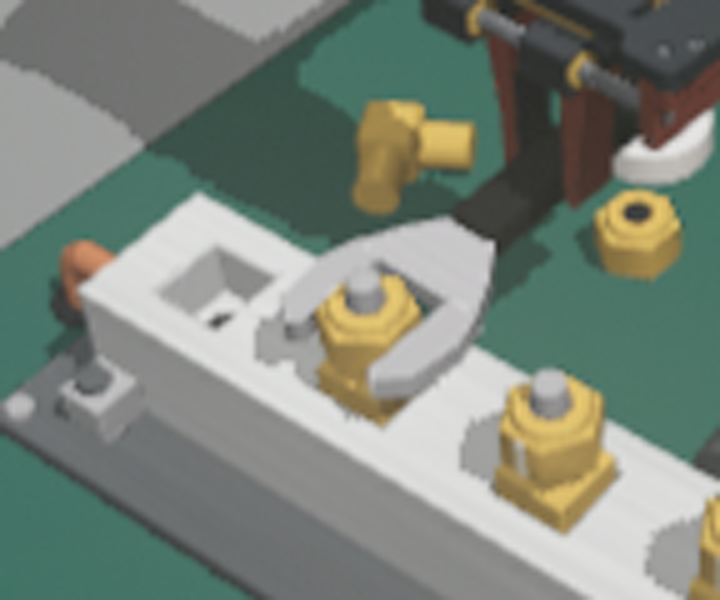

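```bash
python3 -m handwheel '{"offset":[[-10,0,0],[-25,0,0],[-45,-0.5,0],[-63,-0.5,0],[-63,-0.5,0]],"turn":[0,0,0,0,0]}'
python3 - <<'E'
from h import *
wr('B',20,175,119); s=pose()[2];print(s['wrist_force'],s['torque']); p,im=shot('scene','s24'); cv2.imwrite('pics/s24c.png',cv2.resize(im[180:300,180:324],(720,600),interpolation=2))
E
```

```text
time: 42.45
position: [468.8, -31.6, 119.5]
ee_rot: [-0.702, 0.056, -0.068, 0.707]
wrist_force: [0.7, -0.1, -3.4]
grip_width: 0.273
B 20 175 [486.8 -33.4]
P [468.8 -31.6 119.5] jaw 80.0 q6 -1.541 offset [17.9  0.8  1.4] toolaxes z down: [ 0.017  0.006 -1.   ]
turn [np.float64(2.617), np.float64(-0.524), np.float64(-3.666)]
[ 0.69814234 -0.09669993 -3.43943082] [-0.01704074  0.11044124 -0.01513119]
```

View pics/s24c.png

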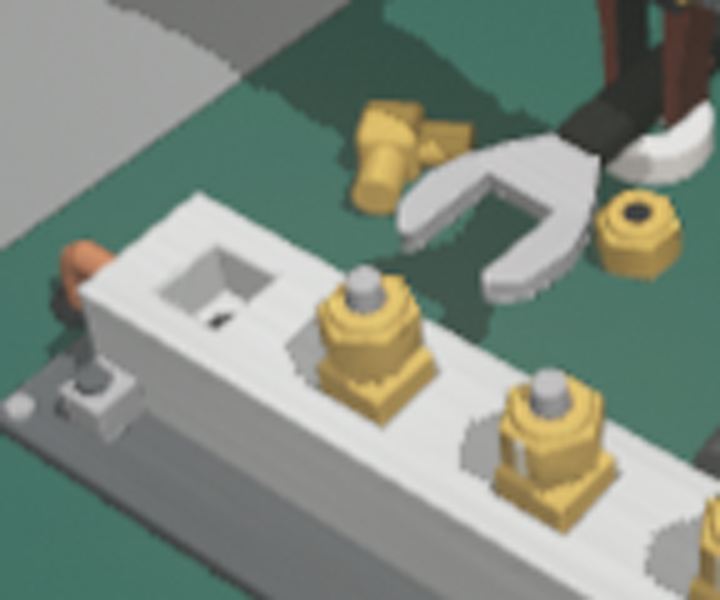

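A's hex now shows a vertex where a flat was, as expected after 90°. Now B.

```bash
python3 -m handwheel '{"offset":[[5,0,0],[12,0.5,1],[18,0.8,1.4],[18,0.8,1.4],[18,0.8,1.4]],"turn":[-0.18,-0.36,-0.524,-0.524,-0.524]}'
python3 - <<'E'
from h import *
wr('B',20,112,119); s=pose()[2];print(s['wrist_force'],s['torque']); p,im=shot('scene','s25'); cv2.imwrite('pics/s25c.png',cv2.resize(im[200:320,210:354],(720,600),interpolation=2))
E
```

```text
time: 43.12
position: [487.6, -33.6, 119.0]
ee_rot: [-0.696, -0.128, 0.115, 0.697]
wrist_force: [-0.3, -0.3, -4.0]
grip_width: 0.267
B 20 112 [546.  -11.8]
P [487.6 -33.6 119. ] jaw 109.8 q6 -2.06 offset [62.3  1.2  0.7] toolaxes z down: [ 0.018  0.006 -1.   ]
turn [np.float64(3.138), np.float64(-0.003), np.float64(-3.145)]
[-0.25877377 -0.34467166 -4.01728766] [ 0.01828573  0.10396084 -0.00603161]
```

View pics/s25c.png

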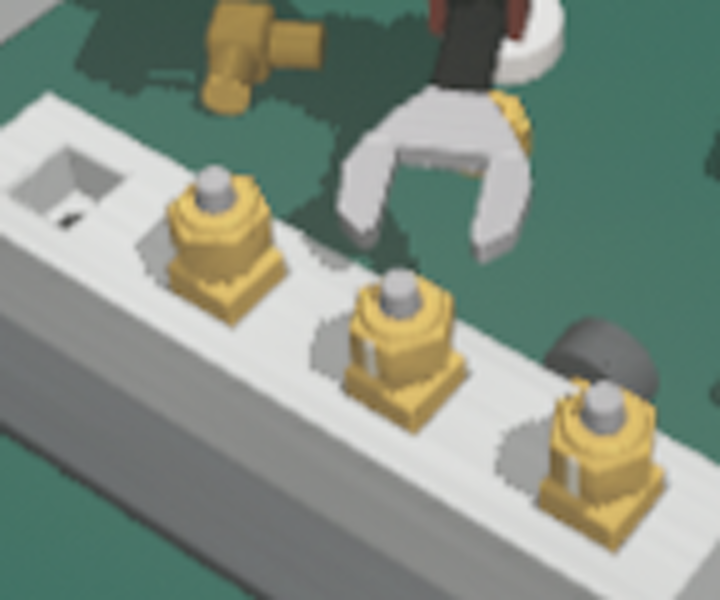

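Aligned with B. Slide in.

```bash
python3 -m handwheel '{"offset":[[12,0.6,0.7],[25,0.6,0.7],[35,0.6,0.7],[42,0.6,0.7],[42,0.6,0.7]],"turn":[-0.003,-0.003,-0.003,-0.003,-0.003]}'
python3 - <<'E'
from h import *
wr('B',20,112,119); s=pose()[2];print(s['wrist_force'],s['torque'])
E
python3 -m handwheel '{"offset":[[7,0,0],[14,0,0],[20,0,0],[20,0,0]],"turn":[0,0,0,0]}'
python3 - <<'E'
from h import *
wr('B',20,112,119); s=pose()[2];print(s['wrist_force'],s['torque']); p,im=shot('scene','s26'); cv2.imwrite('pics/s26c.png',cv2.resize(im[200:320,210:354],(720,600),interpolation=2))
arc('B',range(15,-46,-5),112)
E
```

```text
time: 43.8
position: [527.1, -18.4, 119.0]
ee_rot: [-0.695, -0.129, 0.117, 0.697]
wrist_force: [-0.2, -0.1, -3.6]
grip_width: 0.267
B 20 112 [546.  -11.8]
P [527.1 -18.4 119. ] jaw 110.0 q6 -2.024 offset [20.   0.4 -0.2] toolaxes z down: [ 0.017  0.006 -1.   ]
turn [np.float64(3.142), np.float64(0.0), np.float64(-3.141)]
[-0.16013691 -0.10132946 -3.62915384] [-0.04539028  0.16219129  0.01232181]
time: 44.3
position: [546.2, -11.4, 119.3]
ee_rot: [-0.695, -0.129, 0.117, 0.697]
wrist_force: [0.7, -0.0, -4.0]
grip_width: 0.269
B 20 112 [546.  -11.8]
P [546.2 -11.4 119.3] jaw 110.0 q6 -2.008 offset [-0.3  0.3 -0.3] toolaxes z down: [ 0.017  0.006 -1.   ]
turn [np.float64(3.142), np.float64(0.001), np.float64(-3.141)]
[ 7.33501208e-01 -2.08116897e-03 -4.00506595e+00] [ 0.01391503  0.19182554 -0.01519638]
15 [0.4 0.  9.5] 0.088
10 [ 1.6  0.  19.2] 0.175
5 [ 3.8  0.1 28.7] 0.262
0 [ 6.7  0.1 38. ] 0.35
-5 [10.4  0.2 47.1] 0.437
-10 [15.   0.2 55.7] 0.524
-15 [20.2  0.3 64. ] 0.612
-20 [26.2  0.4 71.7] 0.699
-25 [32.8  0.5 78.9] 0.786
-30 [40.   0.7 85.5] 0.873
-35 [47.7  0.8 91.4] 0.961
-40 [56.   0.9 96.7] 1.048
-45 [ 64.6   1.1 101.2] 1.135
```

View pics/s26c.png

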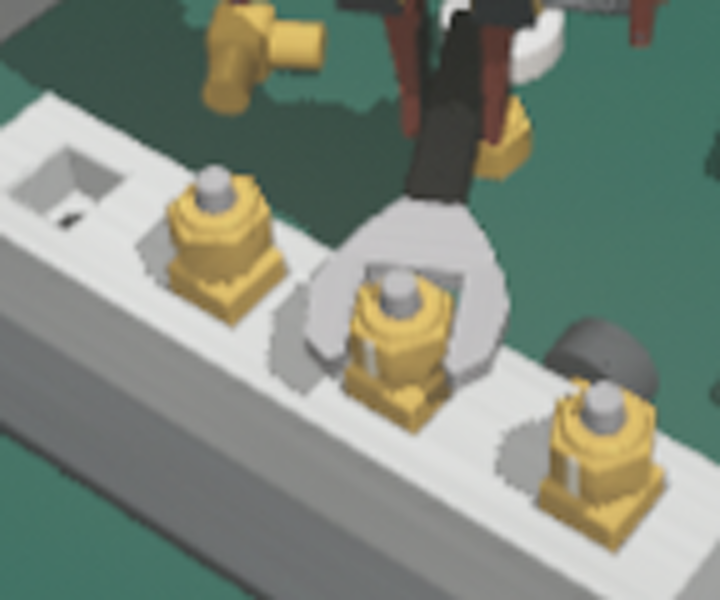

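Seated on B. Stroke to -45° and back to -40°.

```bash
python3 -m handwheel '{"offset":[[0.4,0,9.5],[1.6,0,19.2],[3.8,0,28.7],[6.7,0,38],[10.4,0,47.1],[15,0.1,55.7],[20.2,0.2,64],[26.2,0.3,71.7],[32.8,0.4,78.9],[32.8,0.4,78.9]],"turn":[0.088,0.175,0.262,0.35,0.437,0.524,0.612,0.699,0.786,0.786]}'
python3 - <<'E'
from h import *
wr('B',-25,112,119); s=pose()[2];print(s['wrist_force'],s['torque'])
arc('B',range(-30,-46,-5),112)
E
```

```text
time: 45.6
position: [549.7, 73.6, 119.5]
ee_rot: [-0.688, 0.147, -0.158, 0.693]
wrist_force: [-0.7, -2.4, -3.2]
grip_width: 0.271
B -25 112 [549.7  73.8]
P [549.7  73.6 119.5] jaw 65.1 q6 -1.066 offset [-0.1  0.5  0.3] toolaxes z down: [ 0.017  0.004 -1.   ]
turn [np.float64(3.143), np.float64(0.001), np.float64(-3.14)]
[-0.65264969 -2.43190558 -3.15930144] [-0.5015392   0.23644521  0.10004706]
-30 [ 0.4  0.1 10. ] 0.089
-35 [ 1.6  0.2 19.7] 0.176
-40 [ 3.8  0.4 29.2] 0.263
-45 [ 6.7  0.5 38.6] 0.35
```

```bash
python3 -m handwheel '{"offset":[[0.4,0,10],[1.6,0.1,19.7],[3.8,0.2,29.2],[6.7,0.3,38.6],[6.7,0.3,38.6],[3.8,0.2,29.2],[3.8,0.2,29.2]],"turn":[0.089,0.176,0.263,0.35,0.35,0.263,0.263]}'
python3 - <<'E'
from h import *
wr('B',-40,175,119); s=pose()[2];print(s['wrist_force'],s['torque']);p,im=shot('scene','s27'); cv2.imwrite('pics/s27c.png',cv2.resize(im[200:320,210:354],(720,600),interpolation=2))
E
```

```text
time: 46.48
position: [565.3, 98.3, 119.8]
ee_rot: [-0.661, 0.236, -0.247, 0.669]
wrist_force: [1.3, 1.2, -3.9]
grip_width: 0.271
B -40 175 [517.1 139. ]
P [565.3  98.3 119.8] jaw 50.1 q6 -0.763 offset [-63.    0.2   0.3] toolaxes z down: [ 0.017  0.006 -1.   ]
turn [np.float64(3.143), np.float64(0.001), np.float64(-3.14)]
[ 1.33428204  1.20399622 -3.91072637] [0.15304545 0.04729244 0.14781905]
```

View pics/s27c.png

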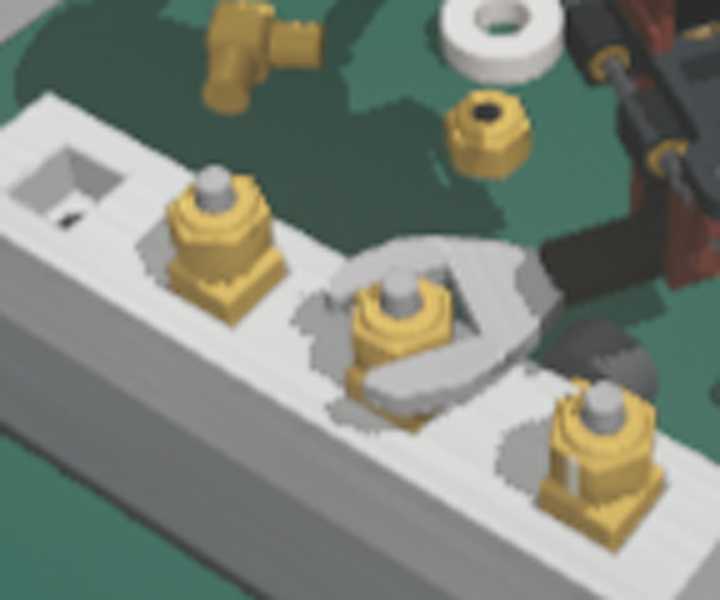

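Retract and swing round for B's second stroke.

```bash
python3 -m handwheel '{"offset":[[-8,0,0],[-22,0,0],[-42,0,0],[-63,0.2,0],[-63,0.2,0]],"turn":[0,0,0,0,0]}'
python3 - <<'E'
from h import *
s=pose()[2];print(s['wrist_force'],s['torque'])
arc('B',(-30,-20,-10,0,10,20),174)
E
```

```text
time: 47.15
position: [515.7, 140.6, 119.0]
ee_rot: [-0.661, 0.236, -0.246, 0.669]
wrist_force: [-0.6, -0.1, -4.5]
grip_width: 0.273
[-0.64180708 -0.11082655 -4.52691291] [ 0.07509745  0.1129839  -0.03428079]
-30 [  5.7  -0.4 -30.5] -0.172
-20 [ 13.5  -0.8 -59.8] -0.347
-10 [ 26.3  -1.1 -87.4] -0.521
0 [  43.6   -1.4 -112.2] -0.696
10 [  65.    -1.5 -133.7] -0.87
20 [  89.8   -1.5 -151.2] -1.045
```

```bash
python3 -m handwheel '{"offset":[[5.7,0,-30.5],[13.5,-0.8,-59.8],[26.3,-1.1,-87.4],[43.6,-1.4,-112.2],[65,-1.5,-133.7],[89.8,-1.5,-151.2],[89.8,-1.5,-151.2],[89.8,-1.5,-151.2]],"turn":[-0.172,-0.347,-0.521,-0.696,-0.87,-1.045,-1.045,-1.045]}'
python3 - <<'E'
from h import *
wr('B',20,112,119); s=pose()[2];print(s['wrist_force'],s['torque']); p,im=shot('scene','s28'); cv2.imwrite('pics/s28c.png',cv2.resize(im[200:320,210:354],(720,600),interpolation=2))
E
```

```text
time: 48.15
position: [487.5, -32.7, 118.9]
ee_rot: [-0.695, -0.128, 0.116, 0.698]
wrist_force: [0.5, 0.4, -3.4]
grip_width: 0.268
B 20 112 [546.  -11.8]
P [487.5 -32.7 118.9] jaw 109.9 q6 -2.06 offset [62.   1.  -0.2] toolaxes z down: [ 0.017  0.006 -1.   ]
turn [np.float64(3.139), np.float64(-0.002), np.float64(-3.144)]
[ 0.48165368  0.36672199 -3.41134534] [ 0.03794794  0.15986646 -0.02024768]
```

View pics/s28c.png

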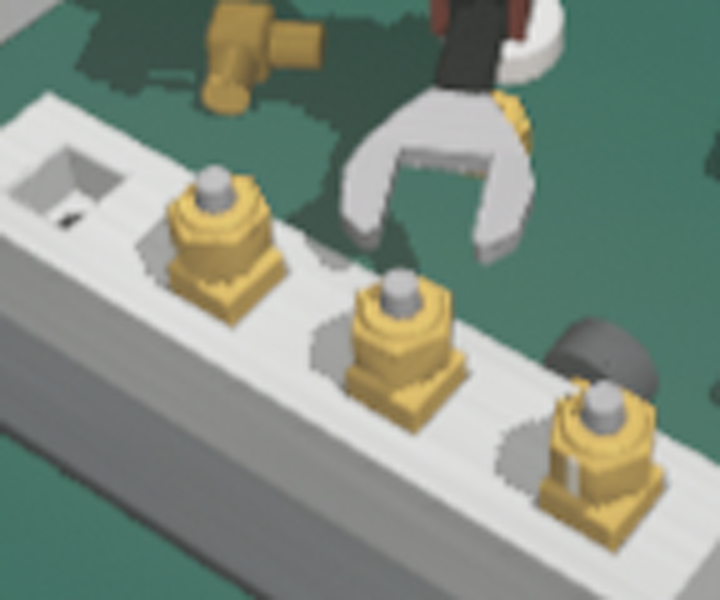

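```bash
python3 -m handwheel '{"offset":[[12,0.5,0],[25,0.5,-0.2],[35,0.5,-0.2],[44,0.5,-0.2],[53,0.5,-0.2],[62,0.5,-0.2],[62,0.5,-0.2]],"turn":[0,0,0,0,0,0,0]}'
python3 - <<'E'
from h import *
wr('B',20,112,119); s=pose()[2];print(s['wrist_force'],s['torque']); p,im=shot('scene','s29'); cv2.imwrite('pics/s29c.png',cv2.resize(im[200:320,210:354],(720,600),interpolation=2))
arc('B',range(15,-16,-5),112)
E
```

```text
time: 49.08
position: [546.2, -11.5, 119.0]
ee_rot: [-0.695, -0.128, 0.116, 0.698]
wrist_force: [-0.1, -2.8, -5.5]
grip_width: 0.27
B 20 112 [546.  -11.8]
P [546.2 -11.5 119. ] jaw 109.9 q6 -2.006 offset [-0.3 -0.  -0.2] toolaxes z down: [ 0.016  0.006 -1.   ]
turn [np.float64(3.14), np.float64(-0.001), np.float64(-3.143)]
[-0.05103661 -2.76551143 -5.5280147 ] [-0.23997537  0.30025684 -0.13914357]
15 [0.2 0.  9.5] 0.086
10 [ 1.4  0.  19.2] 0.173
5 [ 3.5  0.1 28.7] 0.261
0 [ 6.5  0.1 38. ] 0.348
-5 [10.2  0.2 47.1] 0.435
-10 [14.7  0.3 55.7] 0.522
-15 [19.9  0.4 64. ] 0.61
```

View pics/s29c.png

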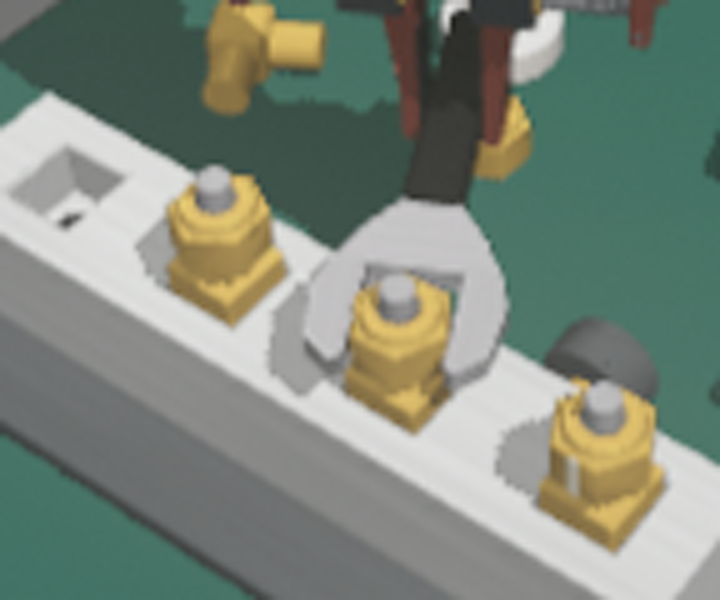

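```bash
python3 -m handwheel '{"offset":[[0.2,0,9.5],[1.4,0,19.2],[3.5,0,28.7],[6.5,0,38],[10.2,0,47.1],[14.7,0,55.7],[19.9,0.2,64],[19.9,0.2,64],[14.7,0,55.7],[14.7,0,55.7]],"turn":[0.086,0.173,0.261,0.348,0.435,0.522,0.61,0.61,0.522,0.522]}'
python3 - <<'E'
from h import *
wr('B',-10,175,119); s=pose()[2];print(s['wrist_force'],s['torque'])
E
python3 -m handwheel '{"offset":[[-10,0,0],[-25,0,0],[-45,0,0],[-63,0,0],[-63,0,0]],"turn":[0,0,0,0,0]}'
python3 - <<'E'
from h import *
wr('C',20,172,119); s=pose()[2];print(s['wrist_force'],s['torque']); p,im=shot('scene','s30'); cv2.imwrite('pics/s30c.png',cv2.resize(im[200:320,210:354],(720,600),interpolation=2))
E
```

```text
time: 50.38
position: [540.8, 45.7, 119.3]
ee_rot: [-0.701, 0.056, -0.067, 0.707]
wrist_force: [-0.3, 0.6, -4.4]
grip_width: 0.267
B -10 175 [478.9  56.9]
P [540.8  45.7 119.3] jaw 80.0 q6 -1.379 offset [-62.9  -0.6   0.3] toolaxes z down: [ 0.017  0.007 -1.   ]
turn [np.float64(3.142), np.float64(0.0), np.float64(-3.141)]
[-0.33725715  0.63470285 -4.36906453] [ 0.05166111  0.39990363 -0.04363871]
time: 51.0
position: [478.0, 57.2, 118.9]
ee_rot: [-0.701, 0.055, -0.067, 0.708]
wrist_force: [-0.0, 0.1, -4.0]
grip_width: 0.269
C 20 172 [500.5  57.3]
P [478.   57.2 118.9] jaw 80.0 q6 -1.353 offset [22.1  0.3  3.9] toolaxes z down: [ 0.018  0.008 -1.   ]
turn [np.float64(2.619), np.float64(-0.523), np.float64(-3.664)]
[-0.03282488  0.10551498 -3.96697421] [0.01488989 0.13296356 0.01939846]
```

View pics/s30c.png

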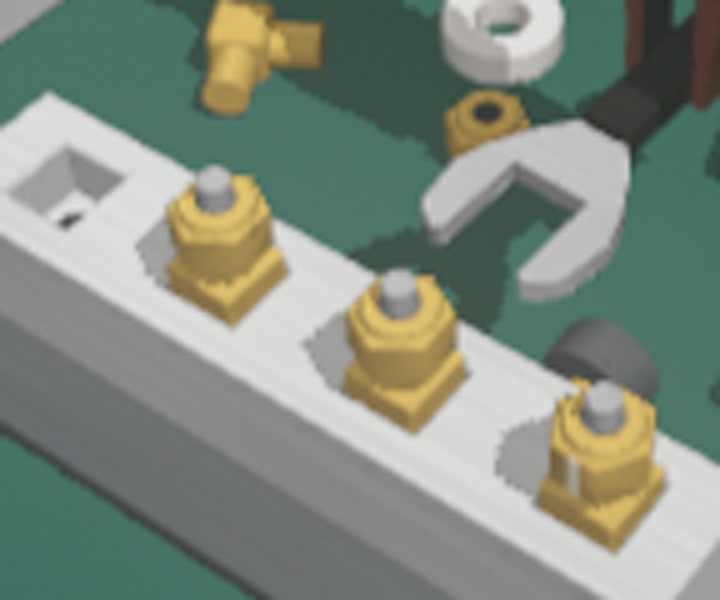

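B looks done. Before C I'll check the gauge height, since the handle passes over it.

Run:
```python
from h import *
ps=par('scene')
for z in (70,80,90,100): print(z,plane(ps,(330,264),z).round(0))
pt=par('top')
# gauge body centre in a_top: crop c1 (225,278)/5+(240,90)
for z in (70,80,90,100): print(z,plane(pt,(240+225/5,90+265/5),z).round(0))
```

```text
70 [590.  79.  70.]
80 [597.  83.  80.]
90 [605.  87.  90.]
100 [612.  90. 100.]
70 [590.  76.  70.]
80 [586.  75.  80.]
90 [582.  74.  90.]
100 [579.  73. 100.]
```

The gauge top is about 72 mm, clear of the wrench (underside about 98 mm) and the fingertips (about 100 mm). On to C.

```bash
python3 -m handwheel '{"offset":[[6,0,1],[14,0.2,3],[22,0.2,3.9],[22,0.2,3.9],[22,0.2,3.9]],"turn":[-0.18,-0.36,-0.523,-0.523,-0.523]}'
python3 - <<'E'
from h import *
wr('C',20,112,119); s=pose()[2];print(s['wrist_force'],s['torque']); p,im=shot('scene','s31'); cv2.imwrite('pics/s31c.png',cv2.resize(im[210:330,250:394],(720,600),interpolation=2))
E
```

```text
time: 51.68
position: [501.1, 57.1, 119.1]
ee_rot: [-0.695, -0.128, 0.115, 0.698]
wrist_force: [0.3, 0.5, -3.4]
grip_width: 0.267
C 20 112 [556.9  77.8]
P [501.1  57.1 119.1] jaw 109.8 q6 -1.875 offset [59.5  1.2  0.6] toolaxes z down: [ 0.018  0.008 -1.   ]
turn [np.float64(3.138), np.float64(-0.003), np.float64(-3.145)]
[ 0.32616049  0.46562295 -3.4074261 ] [ 0.03666295  0.08917352 -0.0641301 ]
```

View pics/s31c.png

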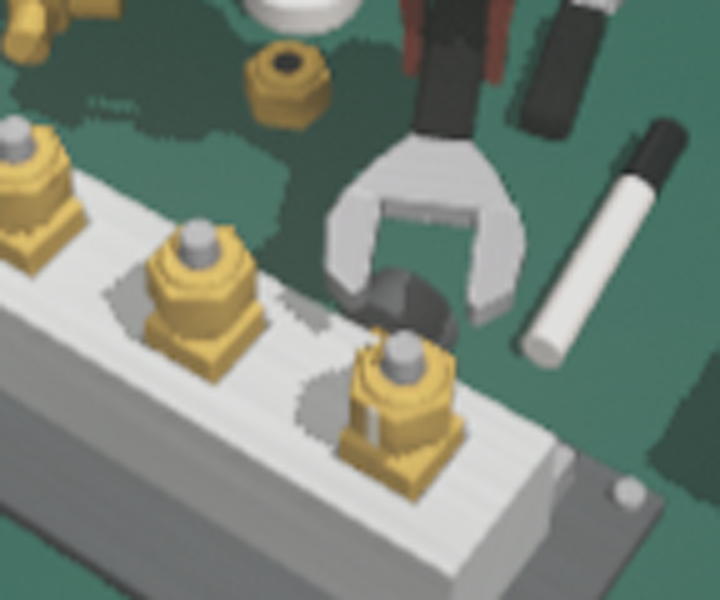

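```bash
python3 -m handwheel '{"offset":[[12,0.6,0.6],[25,0.6,0.6],[35,0.6,0.6],[43,0.6,0.6],[52,0.6,0.6],[59.5,0.6,0.6],[59.5,0.6,0.6]],"turn":[-0.003,-0.003,-0.003,-0.003,-0.003,-0.003,-0.003]}'
python3 - <<'E'
from h import *
wr('C',20,112,119); s=pose()[2];print(s['wrist_force'],s['torque']); p,im=shot('scene','s32'); cv2.imwrite('pics/s32c.png',cv2.resize(im[210:330,250:394],(720,600),interpolation=2))
arc('C',range(15,-46,-5),112)
E
```

```text
time: 52.6
position: [557.1, 78.0, 119.5]
ee_rot: [-0.695, -0.13, 0.116, 0.698]
wrist_force: [-0.6, -0.8, -3.9]
grip_width: 0.271
C 20 112 [556.9  77.8]
P [557.1  78.  119.5] jaw 110.0 q6 -1.845 offset [-0.3  0.5 -0.1] toolaxes z down: [ 0.018  0.008 -1.   ]
turn [np.float64(3.142), np.float64(0.001), np.float64(-3.141)]
[-0.6414559  -0.77743065 -3.91891205] [0.01314249 0.14190414 0.01576536]
15 [0.5 0.  9.7] 0.088
10 [ 1.7  0.1 19.4] 0.175
5 [ 3.9  0.1 28.9] 0.262
0 [ 6.8  0.2 38.2] 0.35
-5 [10.5  0.3 47.2] 0.437
-10 [15.1  0.4 55.9] 0.524
-15 [20.3  0.5 64.1] 0.611
-20 [26.3  0.6 71.9] 0.699
-25 [32.9  0.7 79.1] 0.786
-30 [40.1  0.9 85.7] 0.873
-35 [47.8  1.  91.6] 0.96
-40 [56.1  1.2 96.9] 1.048
-45 [ 64.7   1.4 101.4] 1.135
```

View pics/s32c.png

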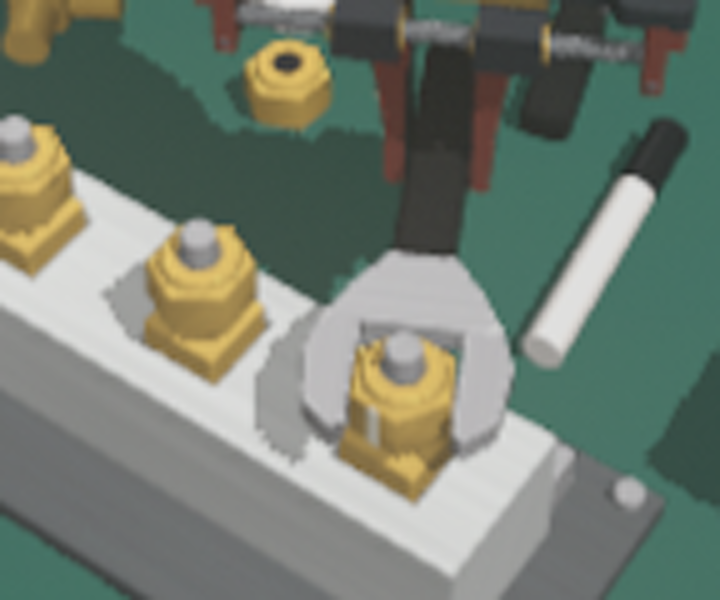

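Seated on C. No neighbour on this side, so one stroke: first to -30°, then to -75°.

```bash
python3 -m handwheel '{"offset":[[0.5,0,9.7],[1.7,0,19.4],[3.9,0,28.9],[6.8,0.1,38.2],[10.5,0.1,47.2],[15.1,0.2,55.9],[20.3,0.3,64.1],[26.3,0.4,71.9],[32.9,0.5,79.1],[40.1,0.6,85.7],[40.1,0.6,85.7]],"turn":[0.088,0.175,0.262,0.35,0.437,0.524,0.611,0.699,0.786,0.873,0.873]}'
python3 - <<'E'
from h import *
s=pose()[2];print(s['wrist_force'],s['torque'])
wr('C',-30,112,119)
arc('C',range(-35,-76,-5),112)
E
```

```text
time: 54.02
position: [564.9, 171.6, 119.9]
ee_rot: [-0.679, 0.177, -0.188, 0.687]
wrist_force: [-1.1, -2.8, -1.8]
grip_width: 0.266
[-1.13335374 -2.75040006 -1.80024464] [-0.64211586  0.3345228   0.06044429]
C -30 112 [565.1 172.1]
P [564.9 171.6 119.9] jaw 60.1 q6 -0.812 offset [-0.1  0.9  0.5] toolaxes z down: [ 0.017  0.006 -1.   ]
turn [np.float64(3.143), np.float64(0.001), np.float64(-3.141)]
-35 [ 0.3  0.1 10.3] 0.088
-40 [ 1.6  0.3 20. ] 0.176
-45 [ 3.8  0.5 29.5] 0.263
-50 [ 6.7  0.6 38.8] 0.35
-55 [10.4  0.8 47.8] 0.437
-60 [15.   1.  56.5] 0.525
-65 [20.2  1.2 64.7] 0.612
-70 [26.2  1.3 72.5] 0.699
-75 [32.8  1.5 79.7] 0.786
```

```bash
python3 -m handwheel '{"offset":[[0.3,0.3,10.3],[1.6,0.5,20],[3.8,0.8,29.5],[6.7,1,38.8],[10.4,1.2,47.8],[15,1.4,56.5],[20.2,1.6,64.7],[26.2,1.8,72.5],[32.8,2,79.7],[32.8,2,79.7],[26.2,1.8,72.5],[26.2,1.8,72.5]],"turn":[0.088,0.176,0.263,0.35,0.437,0.525,0.612,0.699,0.786,0.786,0.699,0.699]}'
python3 - <<'E'
from h import *
wr('C',-70,175,119); s=pose()[2];print(s['wrist_force'],s['torque']); p,im=shot('scene','s33'); cv2.imwrite('pics/s33c.png',cv2.resize(im[190:330,250:418],(720,600),interpolation=2))
E
```

```text
time: 55.52
position: [623.5, 221.3, 119.3]
ee_rot: [-0.574, 0.401, -0.409, 0.585]
wrist_force: [-0.1, 0.4, -3.5]
grip_width: 0.271
C -70 175 [602.2 280.5]
P [623.5 221.3 119.3] jaw 20.1 q6 -0.062 offset [-62.9   0.3   0.4] toolaxes z down: [ 0.018  0.007 -1.   ]
turn [np.float64(3.144), np.float64(0.002), np.float64(-3.14)]
[-0.12799217  0.3909119  -3.45231759] [ 0.06845331  0.18687961 -0.02910857]
```

View pics/s33c.png

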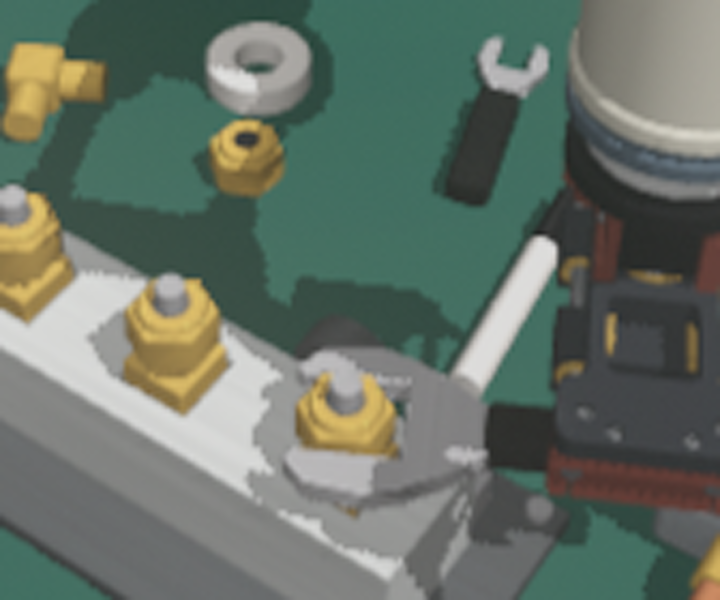

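```bash
python3 -m handwheel '{"offset":[[-10,0,0],[-25,0,0],[-45,0,0],[-63,-5,0],[-63,-60,0],[-63,-120,0],[-63,-160,0],[-63,-160,0]],"turn":[0,0,0,0,0,0,0,0]}'
python3 - <<'E'
from h import *
print(pose()[2]['wrist_force'])
goto((660,70,280),81.5)
E
```

```text
time: 56.58
position: [600.0, 280.9, 284.9]
ee_rot: [-0.571, 0.4, -0.411, 0.588]
wrist_force: [0.0, -0.4, -3.8]
grip_width: 0.271
[ 0.0205106  -0.35216411 -3.75712218]
P [600.  280.9 284.9] jaw 20.1 q6 0.036 offset [218.7   4.2 -16.1] toolaxes z down: [ 0.027  0.011 -1.   ]
turn [np.float64(2.07), np.float64(-1.072), np.float64(-4.214)]
```

```bash
python3 -m handwheel '{"offset":[[40,0,0],[85,0,-5],[130,0,-10],[175,0,-16],[218,4,-16],[218,4,-16],[218,4,-16],[218,4,-16]],"turn":[-0.18,-0.36,-0.54,-0.72,-0.9,-1.072,-1.072,-1.072]}'
python3 - <<'E'
from h import *
p,im=shot('wrist','w34'); goto((470,-370,140),86.2)
E
```

```text
time: 57.58
position: [659.5, 71.6, 278.5]
ee_rot: [-0.701, 0.045, -0.061, 0.709]
wrist_force: [0.3, -0.2, -4.8]
grip_width: 0.271
P [659.6  71.7 279.1] jaw 81.4 q6 -1.366 offset [-124.7  129.5 -466.9] toolaxes z down: [ 0.025  0.011 -1.   ]
turn [np.float64(3.058), np.float64(-0.083), np.float64(-3.225)]
```

View pics/w34.png

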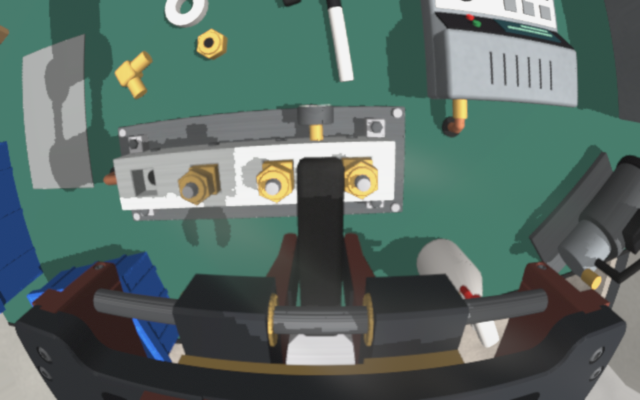

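Run:
```python
from h import *
im=cv2.imread('pics/w34.png')
cv2.imwrite('pics/w34c.png',np.hstack([cv2.resize(im[160:205,c-24:c+24],(264,248),interpolation=cv2.INTER_CUBIC) for c in (196,275,363)]))
```

```text
(no output)
```

View pics/w34c.png

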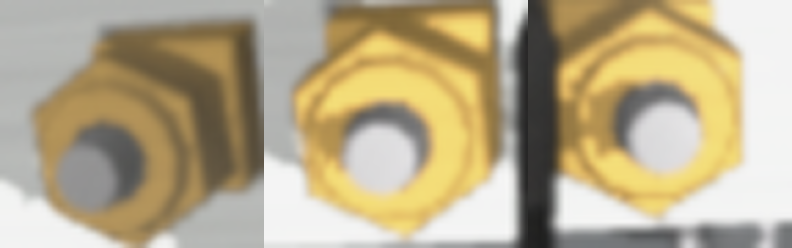

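Run:
```python
from h import *
p=par('wrist')
for c,v in ((196,((100,55),(35,105),(45,205),(138,243))),(275,((114,22),(31,95),(43,192),(142,235),(232,180),(222,75))),(363,((125,15),(32,68),(30,165),(128,215),(212,165),(213,55)))):
    hexfit(p,[(c-24+x/5.5,160+y/5.5) for x,y in v])
```

```text
hex c [640.1 -71.7] flat heading mod60 54.2 rms 5.79
hex c [652.4  26.1] flat heading mod60 25.9 rms 0.82
hex c [662.4 114.7] flat heading mod60 23.7 rms 1.38
```

B is at about 88° and C at about 90°. A's four-point fit was poor, so I'll take a better view of it on the way.

```bash
python3 - <<'E'
from h import *
goto((655,-120,250),81.5)
E
python3 -m handwheel '{"offset":[[0,5,-50],[10,15,-100],[20,25,-150],[24,28,-191],[24,28,-191],[24,28,-191]],"turn":[0,0,0,0,0,0]}'
python3 - <<'E'
from h import *
p,im=shot('wrist','w35')
u,v=proj(p,(642,-64,116)).astype(int); print(u,v)
cv2.imwrite('pics/w35c.png',cv2.resize(im[max(0,v-50):v+50,u-60:u+60],(720,600),interpolation=2))
goto((470,-370,140),86.2)
E
```

```text
P [659.6  71.7 279.1] jaw 81.4 q6 -1.366 offset [  23.4   26.9 -190.6] toolaxes z down: [ 0.025  0.011 -1.   ]
turn [np.float64(3.14), np.float64(-0.001), np.float64(-3.143)]
time: 58.38
position: [655.6, -119.6, 248.9]
ee_rot: [-0.7, 0.045, -0.062, 0.71]
wrist_force: [-0.6, 0.5, -4.4]
grip_width: 0.27
377 170
P [ 655.7 -119.1  249.2] jaw 81.5 q6 -1.656 offset [-148.9  101.6 -277.2] toolaxes z down: [ 0.026  0.011 -1.   ]
turn [np.float64(3.059), np.float64(-0.083), np.float64(-3.224)]
```

View pics/w35c.png

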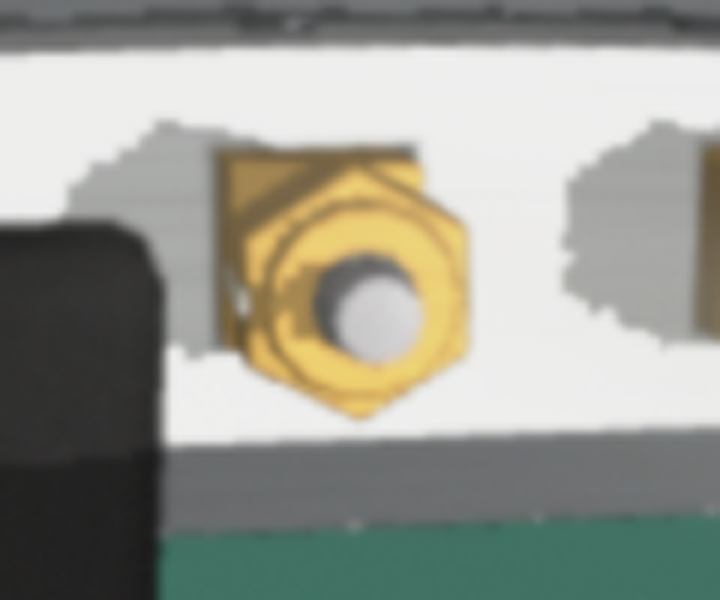

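Run:
```python
from h import *
p=par('wrist')
hexfit(p,[(377-60+x/6,170-50+y/6) for x,y in ((360,168),(245,240),(245,360),(362,418),(468,350),(466,225))])
```

```text
hex c [641.2 -63.9] flat heading mod60 24.8 rms 1.06
```

A's flat is at 24.8° against an expected 23.5°, so it has turned about 89°; its mark now faces -y (crop (240,295)). All three are well inside ±15°. Now lay the wrench back on the mat where it was.

```bash
python3 -m handwheel '{"offset":[[-25,0,-45],[-50,10,-90],[-75,30,-140],[-100,50,-185],[-120,80,-230],[-146,100,-277],[-146,100,-277],[-146,100,-277]],"turn":[-0.02,-0.05,-0.083,-0.083,-0.083,-0.083,-0.083,-0.083]}'
python3 - <<'E'
from h import *
goto((474,-370.5,25.5),86.2);p,im=shot('wrist','w36');
E
```

```text
time: 59.42
position: [473.8, -369.3, 142.4]
ee_rot: [-0.702, 0.014, -0.032, 0.711]
wrist_force: [-0.2, 0.3, -3.3]
grip_width: 0.271
P [ 473.8 -369.3  142.4] jaw 86.3 q6 -2.237 offset [ -2.8 116.8  -2.7] toolaxes z down: [ 0.027  0.011 -1.   ]
turn [np.float64(3.143), np.float64(0.001), np.float64(-3.141)]
```

View pics/w36.png

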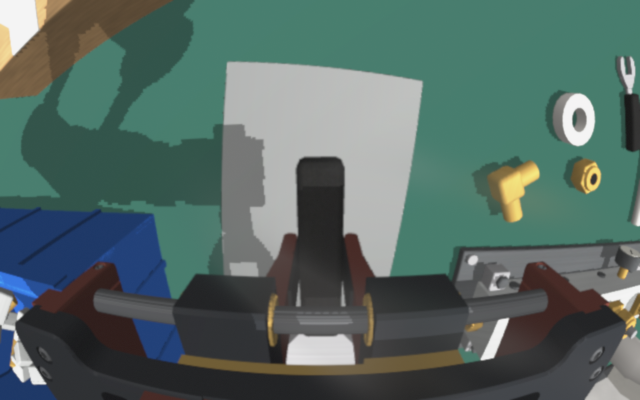

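```bash
python3 -m handwheel '{"offset":[[-1,35,-1],[-2,70,-2],[-2.8,95,-2.7],[-2.8,107,-2.7],[-2.8,112,-2.7],[-2.8,112,-2.7],[-2.8,112,-2.7]],"turn":[0,0,0,0,0,0,0]}'
python3 - <<'E'
from h import *
goto((474,-370.5,25.5),86.2);print(pose()[2]['wrist_force'])
E
python3 -m handwheel '{"offset":[[0,2,0],[0,4,0],[0,5,0],[0,5,0]],"turn":[0,0,0,0]}'
python3 - <<'E'
from h import *
goto((474,-370.5,25.5),86.2);s=pose()[2];print(s['wrist_force'],s['torque'])
E
```

```text
time: 60.35
position: [475.0, -370.9, 32.3]
ee_rot: [-0.703, 0.013, -0.033, 0.71]
wrist_force: [-0.6, -0.5, -3.5]
grip_width: 0.265
P [ 475.  -370.9   32.3] jaw 86.3 q6 -2.244 offset [-1.2  6.8  0.3] toolaxes z down: [ 0.029  0.009 -1.   ]
turn [np.float64(3.144), np.float64(0.002), np.float64(-3.139)]
[-0.59815694 -0.50078854 -3.48512193]
time: 60.85
position: [475.0, -370.8, 27.0]
ee_rot: [-0.703, 0.013, -0.033, 0.71]
wrist_force: [-0.2, -0.3, -4.5]
grip_width: 0.269
P [ 475.  -370.8   27. ] jaw 86.3 q6 -2.244 offset [-1.1  1.5  0.2] toolaxes z down: [ 0.029  0.009 -1.   ]
turn [np.float64(3.144), np.float64(0.002), np.float64(-3.139)]
[-0.15484186 -0.31536431 -4.46574724] [-0.00448097  0.15484925 -0.0178845 ]
```

```bash
python3 -m handwheel '{"offset":[[0,1,0],[0,2,0],[0,2,0],[0,2,0]],"turn":[0,0,0,0]}'
python3 - <<'E'
from h import *
s=pose()[2];print(s['position'],s['wrist_force'],s['torque'])
E
```

```text
time: 61.35
position: [475.1, -370.8, 25.0]
ee_rot: [-0.703, 0.013, -0.033, 0.71]
wrist_force: [0.2, 1.1, -3.7]
grip_width: 0.269
[ 475.06284727 -370.77382391   25.03831796] [ 0.20944522  1.1083634  -3.70850862] [-0.00710931  0.19679516 -0.00638076]
```

```bash
python3 -m handwheel '{"offset":[[0,0.7,0],[0,1.3,0],[0,1.3,0]],"turn":[0,0,0]}'
python3 - <<'E'
from h import *
s=pose()[2];print(s['position'],s['wrist_force'],s['torque'])
E
```

```text
time: 61.72
position: [475.2, -370.9, 24.3]
ee_rot: [-0.703, 0.013, -0.033, 0.71]
wrist_force: [-1.0, -0.2, -0.3]
grip_width: 0.268
[ 475.21409685 -370.8570041    24.25720201] [-0.96100823 -0.15958882 -0.27449022] [0.14185572 0.46422836 0.03254192]
```

Weight is transferred to the mat. Open and lift straight up.

```bash
python3 -m handwheel '{"offset":[[0,0,0],[0,0,0],[0,0,0],[0,0,0],[0,-20,0],[0,-60,0],[0,-110,0],[0,-170,0],[0,-190,0],[0,-190,0]],"turn":[0,0,0,0,0,0,0,0,0,0]}' 60 20
python3 - <<'E'
from h import *
p,im=shot('wrist','w37'); sleeve(p,im,(300,110,350,235))
goto((439,294,200),90)
shot('scene','s37')
E
```

```text
time: 62.98
position: [470.2, -373.1, 216.8]
ee_rot: [-0.704, 0.011, -0.034, 0.709]
wrist_force: [0.4, -0.4, 0.2]
grip_width: 0.685
sleeve c [ 472.9 -373.2] size [ 21.5 105.9] heading 176.8
P [ 469.7 -372.6  214. ] jaw 86.3 q6 -2.243 offset [-74.   18.9 663. ] toolaxes z down: [ 0.029  0.009 -1.   ]
turn [np.float64(3.077), np.float64(-0.064), np.float64(-3.206)]
```

View pics/w37.png

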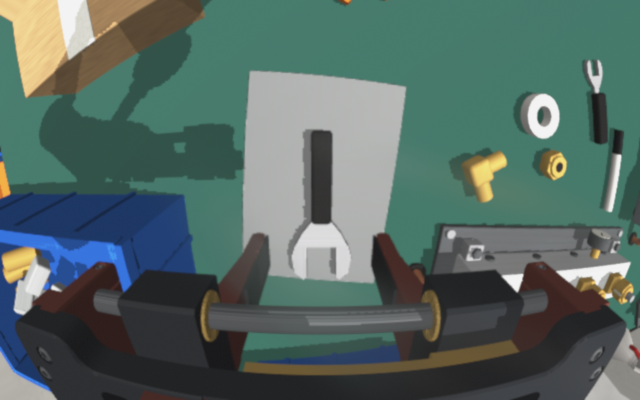

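View pics/s37.png

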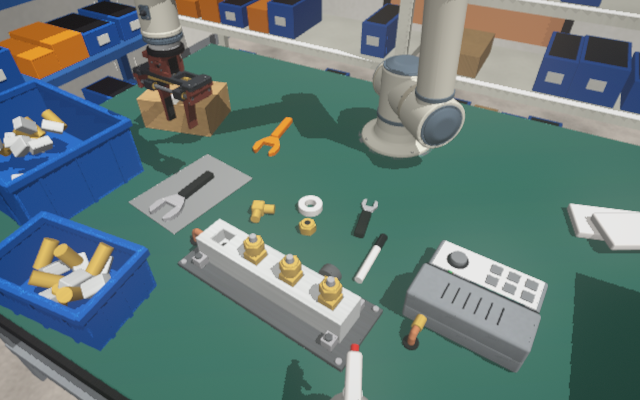

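The wrench lies flat and free on the mat (sleeve centre (473,-373)). Close the fingers and go look at the START key.

```bash
python3 -m handwheel '{"offset":[[-5,5,50],[-12,10,100],[-18,15,150],[-23,19,200],[-30,19,250],[-36,19,300],[-42,19,350],[-48,19,400],[-54,19,450],[-60,19,500],[-65,19,550],[-70,19,600],[-74,19,640],[-74,19,663],[-74,19,663],[-74,19,663]],"turn":[0,0,0,0,0,0,0,0,0,0,0,0,0,0,0,0]}' 0 20
python3 - <<'E'
from h import *
p,im=shot('wrist','w38'); goto((439,294,100),86)
E
```

```text
time: 65.08
position: [438.2, 293.4, 197.8]
ee_rot: [-0.703, 0.014, -0.031, 0.71]
wrist_force: [-0.8, -0.1, 0.7]
grip_width: 0.005
P [438.4 293.3 198.3] jaw 86.3 q6 -0.978 offset [-1.9 98.3 -0.3] toolaxes z down: [ 0.025  0.009 -1.   ]
turn [np.float64(3.146), np.float64(0.005), np.float64(-3.137)]
```

View pics/w38.png

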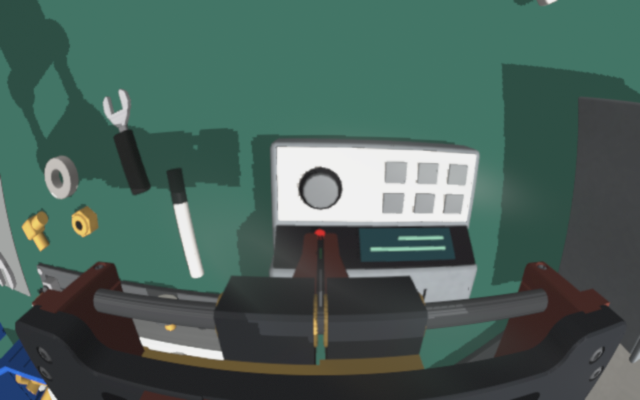

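Run:
```python
from h import *
p=par('wrist'); im=cv2.imread('pics/w38.png')
c=cv2.HoughCircles(cv2.medianBlur(cv2.cvtColor(im[150:225,280:360],6),3),cv2.HOUGH_GRADIENT,1,50,param1=100,param2=12,minRadius=13,maxRadius=24); print(c)
a=plane(p,(280+c[0][0][0],150+c[0][0][1]),59); print(a, plane(p,(320.5,188),59)); 
e=[plane(p,(300,188),59),plane(p,(341,188),59)]; print(np.linalg.norm(e[0]-e[1]))
print(env.camera_params('wrist')['tvec'])
P,r,s=pose(); tip=P+r.apply([0,19,0]); print('tip',tip); goto((a[0],a[1],100),86)
```

```text
[[[40.5 37.5 21.2]]]
[434.60858465 293.65856651  59.        ] [435.09489333 293.62658104  59.        ]
38.50335466760675
[-321.9459793  -423.21032038  213.80681652]
tip [438.86609547 293.48180952 179.35137718]
P [438.4 293.3 198.3] jaw 86.3 q6 -0.978 offset [-6.2 98.2 -1. ] toolaxes z down: [ 0.025  0.009 -1.   ]
turn [np.float64(3.146), np.float64(0.005), np.float64(-3.137)]
```

```bash
python3 -m handwheel '{"offset":[[-2,30,-1],[-4,60,-1],[-6,90,-1],[-6,105,-1],[-6,110,-1],[-6,110,-1],[-6,110,-1]],"turn":[0,0,0,0,0,0,0]}' 0 20
python3 - <<'E'
from h import *
P,r,s=pose(); tip=P+r.apply([0,19,0]); print('tip',tip,s['wrist_force']); shot('scene','s39'); p,im=shot('wrist','w39')
goto((435.5,293.7,80),86)
a=cv2.imread('pics/s39.png'); cv2.imwrite('pics/s39c.png',cv2.resize(a[200:340,400:568],(720,600),interpolation=2))
E
```

```text
time: 66.0
position: [435.8, 294.0, 89.7]
ee_rot: [-0.703, 0.013, -0.033, 0.711]
wrist_force: [0.2, -0.3, 0.2]
grip_width: 0.005
tip [436.33785183 294.20650892  70.67615898] [ 0.17033181 -0.25286952  0.18822826]
P [435.6 294.   89.4] jaw 86.3 q6 -0.973 offset [-0.4  9.3 -0.4] toolaxes z down: [ 0.027  0.01  -1.   ]
turn [np.float64(3.146), np.float64(0.005), np.float64(-3.137)]
```

View pics/w39.png

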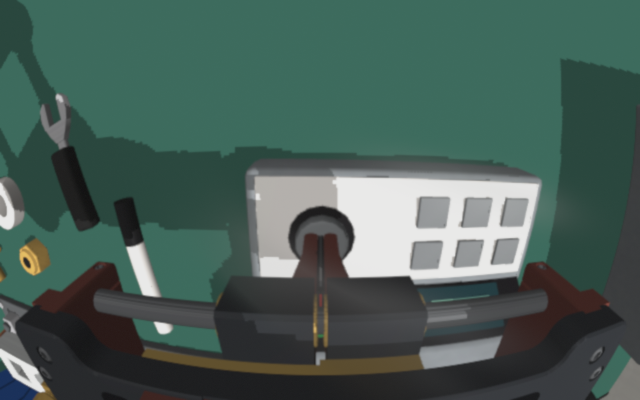

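View pics/s39c.png

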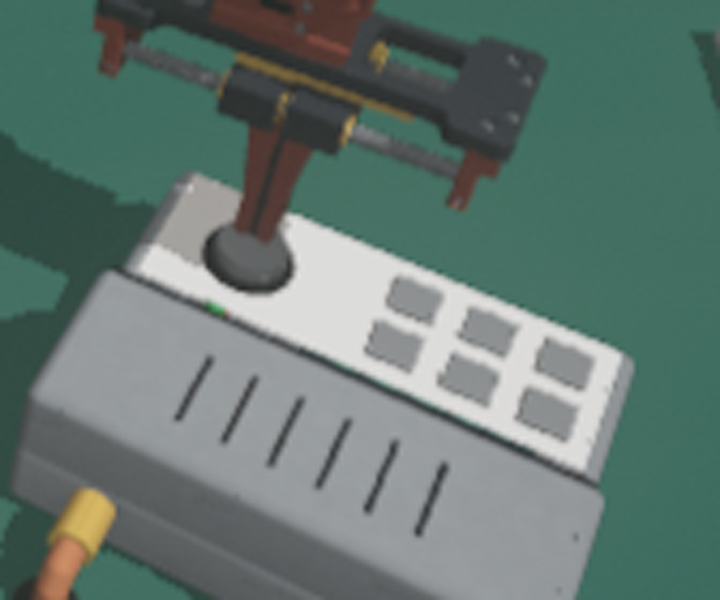

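The fingertips are over the round key. Step down in small steps while watching the force.

```bash
cat > f.py <<'E'
from h import *
P,r,s=pose(); tip=P+r.apply([0,19,0]); print('tip z',tip[2].round(2),s['wrist_force'].round(2))
E
python3 -m handwheel '{"offset":[[0,4,0],[0,8,0],[0,9,0],[0,9,0],[0,9,0]],"turn":[0,0,0,0,0]}' |head -1; python3 f.py
python3 -m handwheel '{"offset":[[0,0.5,0],[0,1,0],[0,1,0],[0,1,0]],"turn":[0,0,0,0]}' |head -1; python3 f.py
```

```text
time: 66.72
tip z 61.45 [-0.29  0.3   0.76]
time: 67.22
tip z 60.45 [ 0.23 -0.45 -0.43]
```

```bash
for i in 1 2; do python3 -m handwheel '{"offset":[[0,0.5,0],[0,1,0],[0,1,0]],"turn":[0,0,0]}' |head -1; python3 f.py; done
```

```text
time: 67.6
tip z 59.6 [ 0.22 -0.17  0.59]
time: 67.97
tip z 58.8 [-1.25 -1.77  2.73]
```

```bash
for i in 1 2; do python3 -m handwheel '{"offset":[[0,0.4,0],[0,0.8,0],[0,0.8,0]],"turn":[0,0,0]}' |head -1; python3 f.py; done
```

```text
time: 68.35
tip z 58.15 [-1.52 -0.51  3.62]
time: 68.72
tip z 57.28 [-0.77 -1.86  3.6 ]
```

```bash
python3 -m handwheel '{"offset":[[0,0.4,0],[0,0.8,0],[0,0.8,0]],"turn":[0,0,0]}' |head -1; for i in 1 2 ; do python3 f.py; done;  python3 -m handwheel '{"offset":[[0,0.4,0],[0,0.8,0],[0,0.8,0]],"turn":[0,0,0]}' |head -1; python3 f.py
```

```text
time: 69.1
tip z 56.27 [-1.23 -1.2   3.05]
tip z 56.27 [-1.23 -1.2   3.05]
time: 69.47
tip z 55.27 [-0.61 -0.39  1.2 ]
```

```bash
for i in 1 2 3; do python3 -m handwheel '{"offset":[[0,0,0]],"turn":[0]}' |head -1; python3 f.py; done
python3 - <<'E'
from h import *
a=shot('scene','s40')[1]; cv2.imwrite('pics/s40c.png',cv2.resize(a[200:340,400:568],(720,600),interpolation=2))
E
```

```text
time: 69.6
tip z 55.26 [-0.81  0.49  2.06]
time: 69.72
tip z 55.22 [-0.95 -1.4   1.33]
time: 69.85
tip z 55.2 [-1.43 -0.41  2.53]
```

View pics/s40c.png

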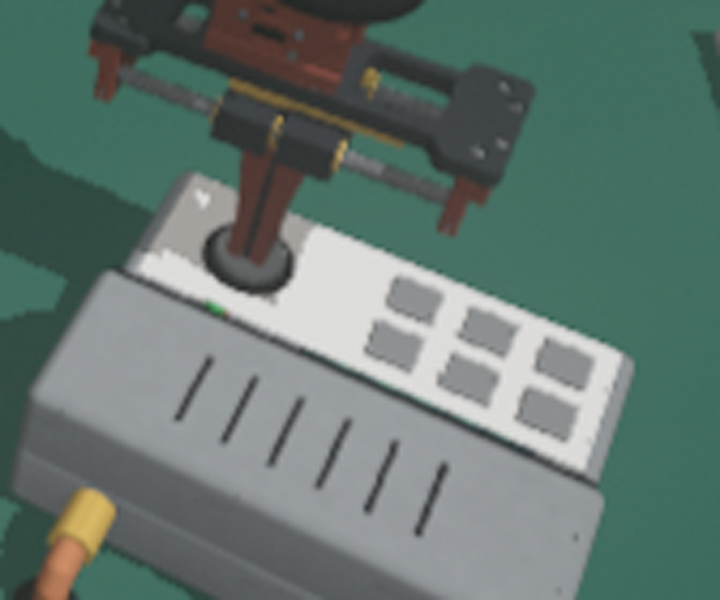

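Force rose to about 3.6 N, then fell to about 1.8 N at roughly 4.2 mm of travel, so the click is through. Let go and rise.

```bash
python3 -m handwheel '{"offset":[[0,-5,0],[0,-20,0],[0,-60,0],[0,-110,0],[0,-140,0],[0,-140,0],[0,-140,0]],"turn":[0,0,0,0,0,0,0]}'; python3 f.py
python3 - <<'E'
from h import *
shot('wrist','w41'); shot('scene','s41'); shot('top','t41')
E
```

```text
time: 70.78
position: [432.0, 292.6, 213.2]
ee_rot: [-0.703, 0.014, -0.032, 0.71]
wrist_force: [-0.6, -0.3, -0.3]
grip_width: 0.004
tip z 194.25 [-0.55 -0.28 -0.25]
```

View pics/w41.png

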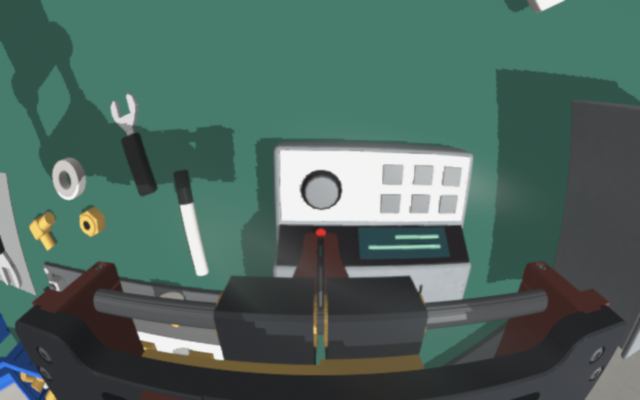

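View pics/s41.png

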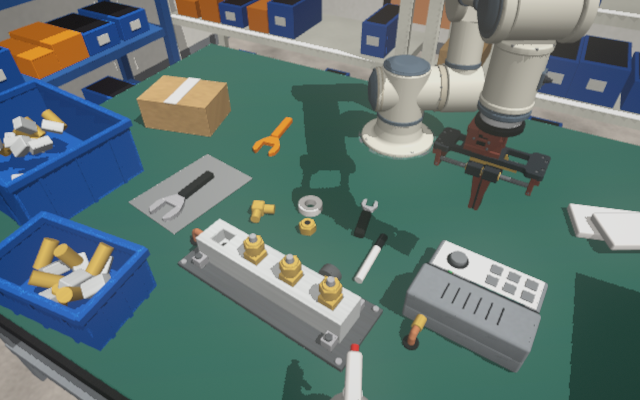

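```bash
python3 -c "
from station import env
print(env.hand_in())"
```

```text
the job is handed in; nothing more can be done
None
```

The job is handed in, about 71 s into the 210 s allowed. The run gives no verdict, so what follows is from my own checks.

- **Fittings:** pockets 2, 3 and 4 held fittings; pocket 1 was empty.
- **Finger-tight:** I ran each nut down with the fingers until the torque rose from about 0.25 to 0.57–0.72 N m at the stop. Pocket 2's nut measured at most about 0.07 rad past finger-tight. In the check view, all three nuts had a flat square to the nest, as they should at finger-tight.
- **Quarter turn:** I used the grey wrench with the black sleeve. The nuts in pockets 2 and 3 took two strokes each, because the next fitting was in the way; pocket 4 took one. Measured from above, they turned about 89°, 88° and 90°, good to a few degrees. My first measurement of pocket 2 was poor, so I repeated it from a closer view.
- **Wrench:** it lies flat and free on the mat, with the middle of its sleeve within about 20 mm of the mat's centre. It was still there in the final view.
- **START key:** the force rose to about 3.6 N, then fell to about 1.8 N at roughly 4.2 mm of travel, so the click was through. That travel is worked out from the fingertip height, since the key gives no direct reading. The key was released and looked up again.
- **Everything else:** the last views show the fittings in their pockets and nothing else visibly moved. The gripper ended clear, touching nothing.

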